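# Date-label the full spice tin

## Robot

A 7-joint arm with a two-finger parallel gripper is mounted at the origin on the work surface. World frame = base frame: x ahead of the robot, y to its left, z up, the work surface at z = 0. Lengths are in m, angles in rad, forces in N, time in s.
With the tool pointing down it reaches from about 0.4 to 0.875 m from the base axis. Payload 6.5 kg.
Tool frame: the origin (TCP) lies between the finger pads; the fingertips stand 22 mm ahead of it and the grasp point (between the pads) lies 3 mm ahead of it; z points along the fingers, y is the direction in which the jaws open and shut (so a half turn about z gives the same grasp; the last joint's range is limited). The gripper opens to 85 mm and grips with 20 to 120 N. Pads are 22 mm wide; open, the fingers measure 114 mm over their backs; the gripper's body (76 mm by 85 mm) begins 54 mm behind the grasp point. The pads swing forward as they close: fully open they stand 13 mm farther back than shut.
Start: joints at [-1.204, 0.536, -0.004, 1.538, 0.003, 1.067, -0.071], TCP at [0.273, 0.59, 0.253] pointing down, gripper open.
Joint ranges: [-2.7, 2.7], [-0.37, 2.16], [-1.27, 1.26], [0.24, 2.4], [-1.31, 4.45], [0.19, 1.91], [-2.76, 2.76]. Speed limits (rad/s): [2.39, 2.39, 3.14, 3.14, 3.14, 3.14, 3.14].

## Interface

Orientations are given as [roll, pitch, yaw] about the fixed x, y, z axes, in that order (R = Rz(yaw) Ry(pitch) Rx(roll)).
In Python, from bench import arm gives the robot as it stands.
- The arm moves only by the tool move_arm, never from a script. Its argument "series" is a list of rows, each an object of numbers: "tx", "ty", "tz": the shift along the tool's x, y, z in m; "roll": the turn about the tool's z in rad; "jaw": the opening in per cent of the stroke, from 0 (shut) to 100 (fully open). A call has 1 to 5 rows; each row shifts and turns the commanded pose from where the row before left it, along the tool's axes as they then stand; what a row does not reach is not made up. A row lasts 1/12 s, in which the tool goes at most 41.7 mm and 7.16 degrees, less where a joint would pass 70% of its speed; a pose out of reach is approached as far as the arm can. A call with a gripper value outside its range is refused whole. The fingers move at their own pace and stop on an object; "grip_force" is the grip in N (left out, the last holds). Time passes only in rows, so rows that do not move let the fingers close. It gives the time, the measured TCP pose, the force and the opening at its end, in the units of the state.
- arm.get_obs(): the state, without advancing time (a new reading comes with each control period).
- arm.snapshot(name): name is "scene" or "top" or "wrist"; returns a dict with "frame" (400x640x3 uint8, blue, green, red), "fx", "fy", "cx", "cy" (pixels), "T" (4x4, takes a point from camera to world coordinates). Camera axes: x right, y up, looking along -z (the intrinsics and any distortion apply to the point x, -y, -z); pixel columns grow to the right and rows downward; lengths in m; the calibration is good to about 2 mm. A picture is of the moment at which its call begins. There is no depth.
- arm.hand_in(): hands the job in, once; it reports no verdict.
The state is a dict: "t": time; "qpos": joint angles; "qd": joint speeds; "effort": joint torques, N m; "ee_pos": TCP position; "orientation": TCP orientation; "wrist_force": force on the tool from outside, world axes, zero at the start; "wrist_torque": the same for the moment, N m; "grip_width": finger opening in m.
Only numpy, scipy, OpenCV 4.12 (cv2) and the standard library are available. Lean on these libraries where they do the work, as an engineer would, in place of code of your own. Each camera call takes 0.05 s, during which the arm holds its last target.

## Task

Three look-alike spice tins stand on the prep counter: one is full, two are empty, and only their weight tells which. Stand the full tin upright and centred on the date labeller's metal plate, its two broad faces parallel to the print head, and stand the two empties upright in the grey wash-up tray; set tins down, do not drop them, and do not shift or tip the bottle, jar and shaker. With the full tin on the plate, press the labeller's green two-stage button to its halfway stop, hold it there for about a second, then press it fully down and let it go; never press past the halfway stop without the full tin on the plate.

Things in the scene. Friction and masses are not known exactly. Their poses are not given: they have to be found in the camera images.
- tin_1_mid (a point): tin 1 of three look-alike closed spice tins: cream with a red band and red lid, 46 mm along its x, 62 mm along its y, 96 mm tall (lid: the top 12 mm, 0.5 mm proud all round). Loose, upright at the start at any yaw. Point at its centre, 48 mm above its underside. Empty it weighs about 80 g; the one full tin (which one differs each time) weighs 310 to 370 g and looks just the same
- tin_2_mid (a point): tin 2 of three look-alike closed spice tins: cream with a red band and red lid, 46 mm along its x, 62 mm along its y, 96 mm tall (lid: the top 12 mm, 0.5 mm proud all round). Loose, upright at the start at any yaw. Point at its centre, 48 mm above its underside. Empty it weighs about 80 g; the one full tin (which one differs each time) weighs 310 to 370 g and looks just the same
- tin_3_mid (a point): tin 3 of three look-alike closed spice tins: cream with a red band and red lid, 46 mm along its x, 62 mm along its y, 96 mm tall (lid: the top 12 mm, 0.5 mm proud all round). Loose, upright at the start at any yaw. Point at its centre, 48 mm above its underside. Empty it weighs about 80 g; the one full tin (which one differs each time) weighs 310 to 370 g and looks just the same
- plate_top (a point): centre of the top face of the labeller's aluminium plate (76 mm along x, 92 mm along y), 36.5 mm above the counter when up. +x points to the grey print head that stands behind the plate: its face is 65 mm from this point and its top 58 mm above it; so the tin's x axis (either way round) must lie along this x. The labeller (white base 160 x 220 x 30 mm, fixed) reaches 95 mm to +x, 65 mm to -x, 55 mm to +y and 165 mm to -y from this point; the button lies 123 mm to -y
- weigh_plate (a joint): how far the plate has sunk, 0 (up) to 0.004 m (down). It starts to move under a load of about 1.7 N and is fully down under 2.7 N, so only the full tin sinks it
- button_top (a point): centre of the top of the green two-stage push button, a cap 36 mm across; 92 mm above the counter when up, 24 mm proud of its black collar. Pressed straight down. A grey console (70 mm wide, 60 mm high) carries it; a 26 mm radius roll of labels lies behind it, its axis 62 mm to +x and 32 mm lower than this point
- first_stage (a joint): travel of the button's first stage, 0 (up) to 0.007 m (halfway stop). A light spring: 1.5 N at the start to 3 N at the stop; it springs back
- second_stage (a joint): travel of the button's second stage beyond the halfway stop, 0 to 0.007 m (fully down). It does not yield until about 10 N, and needs about 12.5 N fully down; it springs back. Button fully down = 14 mm of travel in all
- wash_tray_in (a point): centre of the inner floor of the grey wash-up tray (fixed), 4 mm above the counter; inside 142 mm along x and 222 mm along y, walls 4 mm thick and 30 mm high outside. Room for two tins side by side along its y
- squeeze_bottle_mid (a point): red-brown squeeze bottle with a nozzle, 52 mm diameter, 155 mm tall; point on its axis 60 mm above its underside. A bystander: loose, upright, to be left where it stands
- lidded_jar_mid (a point): amber jar with a red lid, 56 mm diameter, 105 mm tall; point on its axis 50 mm above its underside. A bystander: loose, upright, to be left where it stands
- steel_shaker_mid (a point): steel shaker, 50 mm diameter, 72 mm tall; point on its axis 36 mm above its underside. A bystander: loose, upright, to be left where it stands
There are look-alikes about, which are no part of the job. Leave any blue or purple look-alike of the part that bears tin_1_mid alone.

How it is judged:
On the way, in this order (a step that is already met when the one before it is completed fails the run):
1. the full tin stands on the labeller's plate, squared up to the print head, and has sunk the plate (value of joint weigh_plate above 0.0025 m and ((horizontal distance between tin_1_mid and plate_top below 0.013 m and z of tin_1_mid in the frame of plate_top between 0.04 and 0.056 m and angle between the x axis of tin_1_mid and the x axis of plate_top, either way round below 0.22 rad and angle between tin_1_mid's own z axis and vertical below 0.12 rad) or (horizontal distance between tin_2_mid and plate_top below 0.013 m and z of tin_2_mid in the frame of plate_top between 0.04 and 0.056 m and angle between the x axis of tin_2_mid and the x axis of plate_top, either way round below 0.22 rad and angle between tin_2_mid's own z axis and vertical below 0.12 rad) or (horizontal distance between tin_3_mid and plate_top below 0.013 m and z of tin_3_mid in the frame of plate_top between 0.04 and 0.056 m and angle between the x axis of tin_3_mid and the x axis of plate_top, either way round below 0.22 rad and angle between tin_3_mid's own z axis and vertical below 0.12 rad))), for 0.3 s.
2. the button is held at its halfway stop (first stage pressed at least 5.5 mm, second stage under 2 mm) for 0.5 s, with the full tin on the plate (all of step 1 and value of joint first_stage above 0.0055 m and value of joint second_stage below 0.002 m), for 0.5 s.
3. then the button is pressed fully down (second stage at least 5.5 mm), with the full tin on the plate (all of step 1 and value of joint each of first_stage, second_stage above 0.0055 m), for 0.05 s.
At the end, for the whole second after the job is handed in: The full tin stands upright on the plate, within 13 mm of its centre and 12.5 degrees of square, the plate sunk at least 2.5 mm; the other two stand upright (7 degrees) on the wash-up tray's floor; both button stages are up (within 1.5 mm); all tins are released and at rest (all of step 1 and ((horizontal distance between tin_1_mid and plate_top below 0.013 m and z of tin_1_mid in the frame of plate_top between 0.04 and 0.056 m and angle between the x axis of tin_1_mid and the x axis of plate_top, either way round below 0.22 rad and angle between tin_1_mid's own z axis and vertical below 0.12 rad) or (x of tin_1_mid in the frame of wash_tray_in between -0.055 and 0.055 m and y of tin_1_mid in the frame of wash_tray_in between -0.095 and 0.095 m and z of tin_1_mid in the frame of wash_tray_in between 0.04 and 0.056 m and angle between tin_1_mid's own z axis and vertical below 0.12 rad)) and ((horizontal distance between tin_2_mid and plate_top below 0.013 m and z of tin_2_mid in the frame of plate_top between 0.04 and 0.056 m and angle between the x axis of tin_2_mid and the x axis of plate_top, either way round below 0.22 rad and angle between tin_2_mid's own z axis and vertical below 0.12 rad) or (x of tin_2_mid in the frame of wash_tray_in between -0.055 and 0.055 m and y of tin_2_mid in the frame of wash_tray_in between -0.095 and 0.095 m and z of tin_2_mid in the frame of wash_tray_in between 0.04 and 0.056 m and angle between tin_2_mid's own z axis and vertical below 0.12 rad)) and ((horizontal distance between tin_3_mid and plate_top below 0.013 m and z of tin_3_mid in the frame of plate_top between 0.04 and 0.056 m and angle between the x axis of tin_3_mid and the x axis of plate_top, either way round below 0.22 rad and angle between tin_3_mid's own z axis and vertical below 0.12 rad) or (x of tin_3_mid in the frame of wash_tray_in between -0.055 and 0.055 m and y of tin_3_mid in the frame of wash_tray_in between -0.095 and 0.095 m and z of tin_3_mid in the frame of wash_tray_in between 0.04 and 0.056 m and angle between tin_3_mid's own z axis and vertical below 0.12 rad)) and value of joint each of first_stage, second_stage below 0.0015 m and linear speed of each of tin_1, tin_2, tin_3 below 0.03 m/s); the robot touches nothing.
It fails at once if the button is pressed past its halfway stop (second stage over 3 mm) while the plate is not sunk by a full tin (value of joint second_stage above 0.003 m and not (value of joint weigh_plate above 0.0025 m and ((horizontal distance between tin_1_mid and plate_top below 0.013 m and z of tin_1_mid in the frame of plate_top between 0.04 and 0.056 m and angle between the x axis of tin_1_mid and the x axis of plate_top, either way round below 0.22 rad and angle between tin_1_mid's own z axis and vertical below 0.12 rad) or (horizontal distance between tin_2_mid and plate_top below 0.013 m and z of tin_2_mid in the frame of plate_top between 0.04 and 0.056 m and angle between the x axis of tin_2_mid and the x axis of plate_top, either way round below 0.22 rad and angle between tin_2_mid's own z axis and vertical below 0.12 rad) or (horizontal distance between tin_3_mid and plate_top below 0.013 m and z of tin_3_mid in the frame of plate_top between 0.04 and 0.056 m and angle between the x axis of tin_3_mid and the x axis of plate_top, either way round below 0.22 rad and angle between tin_3_mid's own z axis and vertical below 0.12 rad)))).
It fails at once if the bottle, jar or shaker is shifted over 30 mm or tipped over 20 degrees (distance of any of squeeze_bottle_mid, lidded_jar_mid, steel_shaker_mid from where it was at the start of the episode above 0.03 m or angle between any of squeeze_bottle_mid, lidded_jar_mid, steel_shaker_mid's own z axis and vertical above 0.35 rad).
It fails at once if a tin is dropped: it moves faster than 0.7 m/s with the fingers not touching it ((linear speed of tin_1 above 0.7 m/s and contact force between the fingers and tin_1 below 0.05 N) or (linear speed of tin_2 above 0.7 m/s and contact force between the fingers and tin_2 below 0.05 N) or (linear speed of tin_3 above 0.7 m/s and contact force between the fingers and tin_3 below 0.05 N)).
It also fails if it takes over 72 s, if anything falls off the work surface, if the arm or the gripper's body presses on something with over 40 N, if the wrist force passes 120 N, or if a joint passes its speed limit or range.

## Working session

There is one attempt and no reset: what is moved stays moved. The work goes in short steps, Python scripts to look and compute and a tool call to move; the robot and the scene stay as the last step left them, time stands still between calls to the robot, and variables do not carry over. Pictures are saved under pics/ and viewed, and the job is handed in when it is done.

Besides the shell and the picture viewer there is one more tool, called after ">>>" by a JSON object that holds its "name" and its "arguments". move_arm: Moves the arm, as the interface text tells. Its arguments: {"type":"object","properties":{"series":{"type":"array"},"grip_force":{"type":"number"}},"required":["series"]}

```bash
ls; mkdir -p pics
python3 - <<'E'
from bench import arm
import cv2
o=arm.get_obs(); print(o)
for n in ["scene","top"]:
    s=arm.snapshot(n); cv2.imwrite(f"pics/{n}0.png",s["frame"]); print(n,{k:s[k] for k in s if k!="frame"})
E
```

```text
pics
{'t': 0.0, 'qpos': array([-1.20420407,  0.53719455, -0.00441879,  1.53888032,  0.0026026 ,
        1.06727819, -0.07118577]), 'qd': array([ 0.00078756,  0.00021594,  0.00139857, -0.00076906, -0.00231668,
       -0.00026577, -0.00027849]), 'effort': array([ 5.01578188e-05, -5.83401918e+01,  1.04864862e+00, -2.59115928e+01,
        1.23063539e-02,  9.36512050e-03, -4.84160019e-07]), 'ee_pos': array([0.27239118, 0.58951727, 0.25239204]), 'orientation': array([-3.13984355e+00,  1.40932335e-04,  2.70887092e+00]), 'wrist_force': array([0.2598056 , 0.25323072, 0.31781242]), 'wrist_torque': array([0.04306808, 0.03271238, 0.01810985]), 'grip_width': 0.0856659257861716}
scene {'fx': 417.240309745543, 'fy': 417.240309745543, 'cx': 319.6777982464737, 'cy': 207.42641458731342, 'T': array([[-0.47016295, -0.63717032,  0.61070515,  1.23749567],
       [ 0.88244946, -0.32749615,  0.33768212,  0.35051688],
       [-0.01515744,  0.69768206,  0.71624717,  0.88111474],
       [ 0.        ,  0.        ,  0.        ,  1.        ]])}
top {'fx': 440.2265544573137, 'fy': 440.2265544573137, 'cx': 316.2321989688484, 'cy': 194.49758851187863, 'T': array([[ 0.00384295,  0.99566245, -0.09295977,  0.45472705],
       [-0.99985392,  0.00537399,  0.01622524, -0.0043333 ],
       [ 0.01665442,  0.09288384,  0.99553765,  1.10101286],
       [ 0.        ,  0.        ,  0.        ,  1.        ]])}
```

View pics/scene0.png

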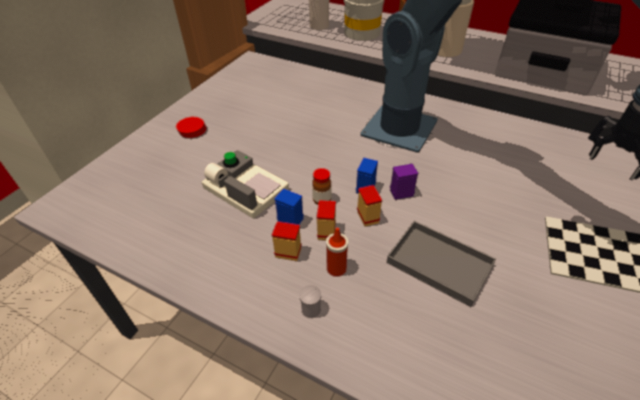

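View pics/top0.png

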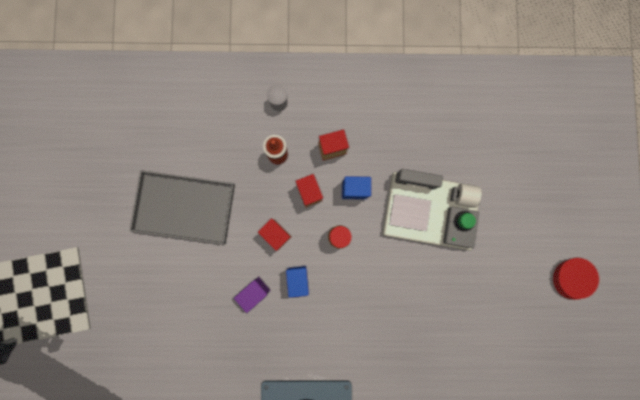

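The top view shows three red tin lids at about (333,143), (309,190) and (274,235). The jar is at (340,237), the bottle at (275,148) and the shaker at (277,98). The tray is at (184,207), the plate at (410,211) and the button at (466,220). Next I'll measure them.

```bash
cat > h.py <<'E'
import numpy as np, cv2
from bench import arm
def ray(s,u,v):
    d=np.array([(u-s["cx"])/s["fx"],-(v-s["cy"])/s["fy"],-1.0]); T=s["T"]
    return T[:3,3],T[:3,:3]@d
def toz(s,u,v,z):
    o,d=ray(s,u,v); k=(z-o[2])/d[2]; return (o+k*d)
def proj(s,p):
    T=s["T"]; c=T[:3,:3].T@(np.asarray(p)-T[:3,3]); return s["fx"]*c[0]/-c[2]+s["cx"], s["cy"]-s["fy"]*c[1]/-c[2]
def tri(a,b):
    (o1,d1),(o2,d2)=a,b; d1=d1/np.linalg.norm(d1); d2=d2/np.linalg.norm(d2)
    A=np.stack([d1,-d2],1); k=np.linalg.lstsq(A,o2-o1,rcond=None)[0]
    p=o1+k[0]*d1;q=o2+k[1]*d2; return (p+q)/2,np.linalg.norm(p-q)
def rects(s,mask,z,minA=80):
    cs,_=cv2.findContours(mask,cv2.RETR_EXTERNAL,cv2.CHAIN_APPROX_NONE); out=[]
    for c in cs:
        if cv2.contourArea(c)<minA: continue
        P=np.array([toz(s,*p[0],z)[:2] for p in c]).astype(np.float32)
        r=cv2.minAreaRect(P*1000); b=cv2.boundingRect(c)
        bx=cv2.boxPoints(r); e1=bx[1]-bx[0]; e2=bx[2]-bx[1]
        if np.linalg.norm(e1)<np.linalg.norm(e2): e1=e2
        ang=np.arctan2(e1[1],e1[0]); ang=(ang+np.pi/2)%np.pi-np.pi/2
        out.append((b,np.round(np.array(r[0])),np.round(sorted(r[1])),round(float(ang),3)))
    return out
E
python3 - <<'E'
from h import *
s=arm.snapshot("top"); f=s["frame"]; hsv=cv2.cvtColor(f,cv2.COLOR_BGR2HSV)
c=cv2.resize(f[80:320,120:500],None,fx=2.1,fy=2.1,interpolation=cv2.INTER_CUBIC); cv2.imwrite("pics/topz.png",c)
for u,v in [(333,140),(333,156),(309,190),(274,235),(340,237),(410,211),(466,220),(275,148),(320,197),(302,200)]: print((u,v),hsv[v,u])
m=((hsv[...,0]<8)|(hsv[...,0]>172))&(hsv[...,1]>180)&(hsv[...,2]>140)
for r in rects(s,m.astype(np.uint8)*255,0.096): print(r)
E
```

```text
(333, 140) [  1 185 164]
(333, 156) [ 15 120  85]
(309, 190) [  1 194 162]
(274, 235) [  1 198 160]
(340, 237) [  1 184 179]
(410, 211) [  6  27 189]
(466, 220) [ 66 137 143]
(275, 148) [  6 178  93]
(320, 197) [  1 191 160]
(302, 200) [  3 105 109]
((560, 259, 38, 39), array([ 361., -618.]), array([85., 86.]), -1.569)
((330, 227, 20, 20), array([453., -74.]), array([43., 43.]), 1.331)
((260, 220, 29, 29), array([457.,  75.]), array([40., 55.]), 0.795)
((297, 176, 24, 28), array([560.,  -4.]), array([40., 57.]), 0.386)
((320, 131, 27, 22), array([672., -60.]), array([40., 56.]), -1.315)
```

View pics/topz.png

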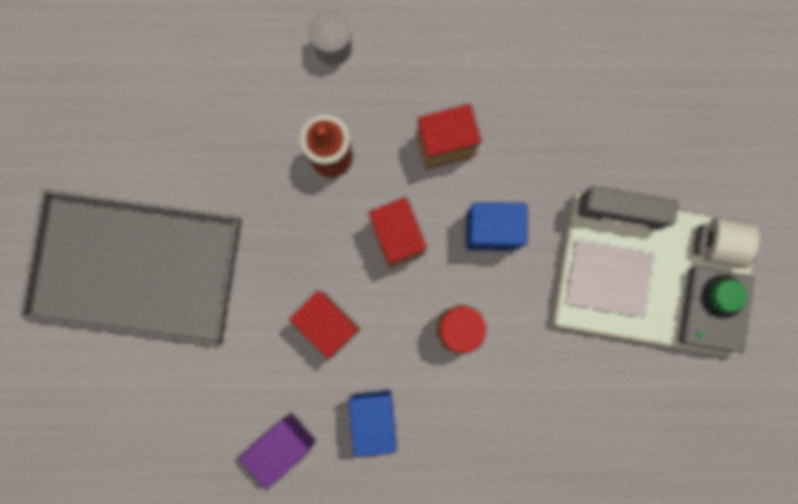

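Run:
```python
from h import *
s=arm.snapshot("top"); f=s["frame"]; hsv=cv2.cvtColor(f,cv2.COLOR_BGR2HSV)
m=((hsv[...,0]<6)|(hsv[...,0]>172))&(hsv[...,1]>125)&(hsv[...,2]>105)
print("red"); 
for r in rects(s,m.astype(np.uint8)*255,0.096): print(r)
m=((hsv[...,0]>105)&(hsv[...,0]<150))&(hsv[...,1]>100)&(hsv[...,2]>60); print("blue/purple")
for r in rects(s,m.astype(np.uint8)*255,0.096): print(r)
m=((hsv[...,0]>50)&(hsv[...,0]<85))&(hsv[...,1]>90)&(hsv[...,2]>60); print("green")
for r in rects(s,m.astype(np.uint8)*255,0.092,30): print(r)
for u,v in [(410,211),(392,180),(432,235),(400,230),(425,180),(445,200),(184,207),(150,178),(136,205),(120,205)]: print((u,v),hsv[v,u],f[v,u])
c=f[165:255,375:490]; cv2.imwrite("pics/lab.png",cv2.resize(c,None,fx=6.5,fy=6.5,interpolation=cv2.INTER_CUBIC))
```

```text
red
((558, 258, 41, 41), array([ 361., -617.]), array([90., 92.]), -1.568)
((329, 226, 22, 22), array([453., -74.]), array([48., 48.]), -1.567)
((259, 219, 31, 31), array([458.,  76.]), array([46., 60.]), 0.794)
((296, 175, 27, 30), array([560.,  -3.]), array([45., 61.]), 0.382)
((319, 130, 30, 24), array([672., -60.]), array([46., 61.]), -1.299)
blue/purple
((235, 279, 34, 33), array([323., 123.]), array([43., 70.]), -0.838)
((286, 267, 22, 30), array([352.,  22.]), array([46., 64.]), 0.098)
((342, 177, 29, 22), array([ 565., -112.]), array([49., 65.]), -1.566)
green
((459, 213, 17, 16), array([ 491., -368.]), array([35., 35.]), 0.776)
(410, 211) [  8  25 192] [173 178 192]
(392, 180) [ 24  37 110] [ 94 107 110]
(432, 235) [ 40  29 211] [187 211 203]
(400, 230) [ 35  26 213] [191 213 209]
(425, 180) [ 21  21 123] [113 120 123]
(445, 200) [ 37  28 208] [185 208 203]
(184, 207) [ 23  17 117] [109 115 117]
(150, 178) [ 15  22 116] [106 111 116]
(136, 205) [10 23 68] [62 64 68]
(120, 205) [ 12  25 150] [135 141 150]
```

View pics/lab.png

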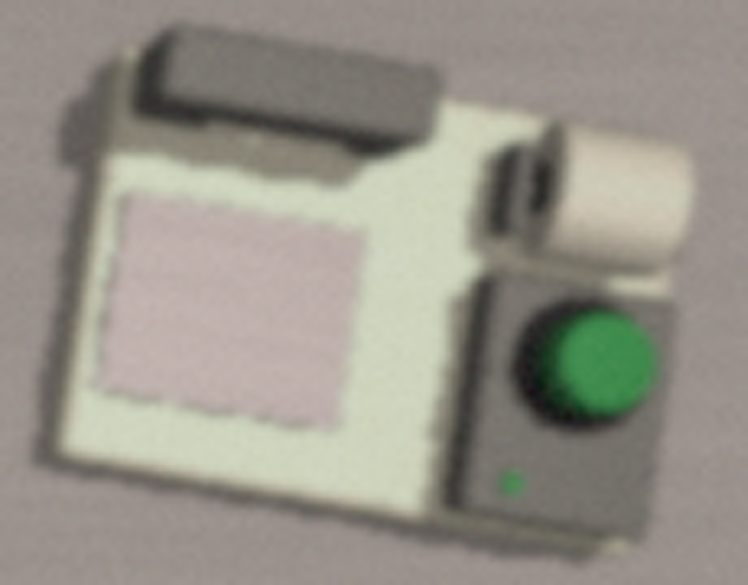

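Run:
```python
from h import *
s=arm.snapshot("top"); f=s["frame"]; hsv=cv2.cvtColor(f,cv2.COLOR_BGR2HSV)
b,g,r=[f[...,i].astype(int) for i in range(3)]
m=((r-g)>3)&(r>165); m[:, :380]=0; m[:,445:]=0; m[:170]=0;m[250:]=0
m=cv2.morphologyEx(m.astype(np.uint8)*255,cv2.MORPH_OPEN,np.ones((3,3)))
print("plate",rects(s,m,0.0365))
# tray
m=(hsv[...,2]<132); m[:, 240:]=0; m[:165]=0; m[250:]=0
m=cv2.morphologyEx(m.astype(np.uint8)*255,cv2.MORPH_CLOSE,np.ones((5,5)))
print("tray",rects(s,m,0.030,500))
print("shaker",toz(s,277,97,.072),"bottle", toz(s,274,148,.12))
s=arm.snapshot("scene"); f=s["frame"]; hsv=cv2.cvtColor(f,cv2.COLOR_BGR2HSV)
m=((hsv[...,0]<6)|(hsv[...,0]>172))&(hsv[...,1]>150)&(hsv[...,2]>150)
print("scene red")
for r in rects(s,m.astype(np.uint8)*255,0.092,50): print(r)
m=((hsv[...,0]>50)&(hsv[...,0]<85))&(hsv[...,1]>90)&(hsv[...,2]>60); print("green")
for r in rects(s,m.astype(np.uint8)*255,0.092,30): print(r)
# projections of estimates
for p in [(.458,.076,.096),(.560,-.003,.096),(.672,-.060,.096),(.491,-.368,.092)]: print(np.round(proj(s,p)))
cv2.imwrite("pics/sc1.png",cv2.resize(f[140:330,190:510],None,fx=2.5,fy=2.5,interpolation=cv2.INTER_CUBIC))
```

```text
plate [((390, 195, 41, 36), array([ 512., -249.]), array([76., 93.]), 1.401)]
tray [((130, 170, 106, 76), array([521., 303.]), array([156., 237.]), 1.435)]
shaker [0.7847107  0.07372401 0.072     ] bottle [0.65121773 0.07541483 0.12      ]
scene red
((272, 222, 27, 16), array([673., -62.]), array([45., 60.]), -1.296)
((317, 200, 19, 18), array([560.,  -5.]), array([45., 63.]), 0.385)
((359, 186, 23, 17), array([457.,  75.]), array([46., 60.]), 0.783)
((313, 168, 17, 12), array([443., -82.]), array([46., 48.]), 0.473)
((176, 117, 28, 16), array([ 423., -585.]), array([86., 87.]), -1.104)
green
((224, 152, 12, 11), array([ 501., -363.]), array([33., 50.]), 0.631)
[370. 193.]
[327. 208.]
[286. 229.]
[230. 154.]
```

View pics/sc1.png

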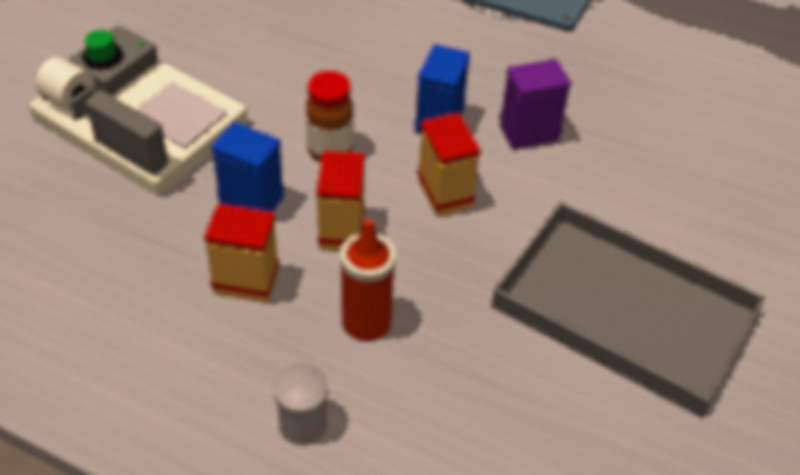

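Both views agree within about 2 mm, and the lid sizes come out near 46x61.

| Item | Position (m) | Axis angle (rad) |
|---|---|---|
| Tin A | (0.458, 0.076) | long axis 0.79 |
| Tin B | (0.560, -0.003) | long axis 0.384 |
| Tin C | (0.672, -0.060) | long axis -1.30 |
| Plate | (0.512, -0.249) | long axis 1.401 |
| Button | (0.491, -0.368) | – |
| Tray | (0.521, 0.303) | long axis 1.435 |

The button lies 123 mm from the plate on the expected side, so that checks out. I'll write a move helper and go to A.

```bash
cat >> h.py <<'E'
def plan(x,y,z,yaw,step=.040,turn=.12):
    "print rows (tool axes) from measured pose to goal"
    o=arm.get_obs(); p=o["ee_pos"]; yw=o["orientation"][2]; g=np.array([x,y,z])
    dy=(yaw-yw+np.pi)%(2*np.pi)-np.pi
    print("t",round(o["t"],2),"p",np.round(p,4),"ori",np.round(o["orientation"],3),"F",np.round(o["wrist_force"],2),"w",round(o["grip_width"],4),"q",np.round(o["qpos"],2))
    n=max(1,int(np.ceil(np.linalg.norm(g-p)/step)),int(np.ceil(abs(dy)/turn)))
    cur=p.copy()
    for i in range(n):
        d=(g-cur)/(n-i); c,s=np.cos(yw),np.sin(yw)
        tx=round(d[0]*c+d[1]*s,3);ty=round(d[0]*s-d[1]*c,3);tz=round(-d[2],3)
        cur=cur+np.array([tx*c+ty*s,tx*s-ty*c,-tz]); r=round(-dy/n,3); yw-=r
        print(f'{{"tx":{tx},"ty":{ty},"tz":{tz},"roll":{r}}}',end=",\n" if i%5==4 else ",")
    print()
E
python3 -c "
from h import *
plan(.458,.076,.22,.79)"
```

```text
t 0.3 p [0.2725 0.5899 0.253 ] ori [-3.141  0.     2.709] F [-0.01 -0.8   1.2 ] w 0.0854 q [-1.2   0.54 -0.    1.54  0.    1.07 -0.07]
{"tx":-0.024,"ty":-0.024,"tz":0.002,"roll":0.12},{"tx":-0.027,"ty":-0.021,"tz":0.002,"roll":0.12},{"tx":-0.029,"ty":-0.018,"tz":0.002,"roll":0.12},{"tx":-0.031,"ty":-0.014,"tz":0.002,"roll":0.12},{"tx":-0.033,"ty":-0.011,"tz":0.002,"roll":0.12},
{"tx":-0.033,"ty":-0.007,"tz":0.002,"roll":0.12},{"tx":-0.034,"ty":-0.002,"tz":0.002,"roll":0.12},{"tx":-0.034,"ty":0.002,"tz":0.002,"roll":0.12},{"tx":-0.034,"ty":0.006,"tz":0.002,"roll":0.12},{"tx":-0.033,"ty":0.01,"tz":0.002,"roll":0.12},
{"tx":-0.031,"ty":0.013,"tz":0.002,"roll":0.12},{"tx":-0.03,"ty":0.017,"tz":0.002,"roll":0.12},{"tx":-0.027,"ty":0.021,"tz":0.002,"roll":0.12},{"tx":-0.025,"ty":0.024,"tz":0.002,"roll":0.12},{"tx":-0.021,"ty":0.026,"tz":0.003,"roll":0.12},
{"tx":-0.019,"ty":0.028,"tz":0.002,"roll":0.12},
```

>>> {"name": "move_arm", "arguments": {"series": [{"tx":-0.024,"ty":-0.024,"tz":0.002,"roll":0.12,"jaw":100},{"tx":-0.027,"ty":-0.021,"tz":0.002,"roll":0.12,"jaw":100},{"tx":-0.029,"ty":-0.018,"tz":0.002,"roll":0.12,"jaw":100},{"tx":-0.031,"ty":-0.014,"tz":0.002,"roll":0.12,"jaw":100},{"tx":-0.033,"ty":-0.011,"tz":0.002,"roll":0.12,"jaw":100}], "grip_force": 40}}

```text
t: 0.72
ee_pos: [0.3314, 0.4278, 0.2433]
orientation: [3.141, -0.0, 2.103]
wrist_force: [0.1, -0.1, 1.2]
grip_width: 0.0854
```

>>> {"name": "move_arm", "arguments": {"series": [{"tx":-0.033,"ty":-0.007,"tz":0.002,"roll":0.12},{"tx":-0.034,"ty":-0.002,"tz":0.002,"roll":0.12},{"tx":-0.034,"ty":0.002,"tz":0.002,"roll":0.12},{"tx":-0.034,"ty":0.006,"tz":0.002,"roll":0.12},{"tx":-0.033,"ty":0.01,"tz":0.002,"roll":0.12}]}}

```text
schema error: expected keys tx, ty, tz, roll, jaw
```

>>> {"name": "move_arm", "arguments": {"series": [{"tx":-0.031,"ty":0.013,"tz":0.002,"roll":0.12},{"tx":-0.03,"ty":0.017,"tz":0.002,"roll":0.12},{"tx":-0.027,"ty":0.021,"tz":0.002,"roll":0.12},{"tx":-0.025,"ty":0.024,"tz":0.002,"roll":0.12},{"tx":-0.021,"ty":0.026,"tz":0.003,"roll":0.12}]}}

```text
schema error: expected keys tx, ty, tz, roll, jaw
```

>>> {"name": "move_arm", "arguments": {"series": [{"tx":-0.019,"ty":0.028,"tz":0.002,"roll":0.12},{}]}}

```text
schema error: expected keys tx, ty, tz, roll, jaw
```

```bash
python3 -c "
from h import *
plan(.458,.076,.22,.79)
s=arm.snapshot('wrist'); cv2.imwrite('pics/w1.png',s['frame'])
print(s['T'],proj(s,[.458,.076,.096]))"
```

```text
t 0.72 p [0.3314 0.4278 0.2433] ori [ 3.141 -0.     2.103] F [ 0.08 -0.06  1.21] w 0.0854 q [-1.12  0.36  0.15  1.85 -0.07  0.94 -0.4 ]
{"tx":-0.033,"ty":-0.006,"tz":0.002,"roll":0.119},{"tx":-0.034,"ty":-0.002,"tz":0.002,"roll":0.119},{"tx":-0.034,"ty":0.002,"tz":0.002,"roll":0.119},{"tx":-0.034,"ty":0.006,"tz":0.002,"roll":0.119},{"tx":-0.033,"ty":0.01,"tz":0.002,"roll":0.119},
{"tx":-0.031,"ty":0.013,"tz":0.002,"roll":0.119},{"tx":-0.029,"ty":0.017,"tz":0.002,"roll":0.119},{"tx":-0.027,"ty":0.02,"tz":0.002,"roll":0.119},{"tx":-0.025,"ty":0.024,"tz":0.002,"roll":0.119},{"tx":-0.022,"ty":0.026,"tz":0.003,"roll":0.119},
{"tx":-0.018,"ty":0.028,"tz":0.002,"roll":0.119},
[[ 8.61890374e-01 -4.86917443e-01 -1.41620574e-01  2.95108394e-01]
 [ 5.07094338e-01  8.27904617e-01  2.39644064e-01  4.89389064e-01]
 [ 5.61451865e-04 -2.78361903e-01  9.60476098e-01  3.64205518e-01]
 [ 0.00000000e+00  0.00000000e+00  0.00000000e+00  1.00000000e+00]] (np.float64(263.75559645311176), np.float64(496.39345929932153))
```

View pics/w1.png

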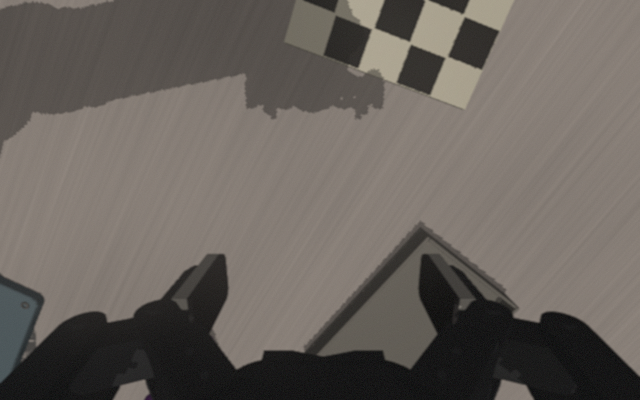

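The wrist view shows the fingers at about (215,280) and (435,285), with a tray corner at (420,225). Every row needs all five keys, so I'll include them and carry on.

>>> {"name": "move_arm", "arguments": {"series": [{"tx":-0.033,"ty":-0.006,"tz":0.002,"roll":0.12,"jaw":100},{"tx":-0.034,"ty":-0.002,"tz":0.002,"roll":0.12,"jaw":100},{"tx":-0.034,"ty":0.002,"tz":0.002,"roll":0.12,"jaw":100},{"tx":-0.034,"ty":0.006,"tz":0.002,"roll":0.12,"jaw":100},{"tx":-0.033,"ty":0.01,"tz":0.002,"roll":0.12,"jaw":100}]}}

```text
t: 1.18
ee_pos: [0.3908, 0.268, 0.2334]
orientation: [3.141, -0.001, 1.504]
wrist_force: [0.5, -0.1, 1.3]
grip_width: 0.0853
```

>>> {"name": "move_arm", "arguments": {"series": [{"tx":-0.031,"ty":0.013,"tz":0.002,"roll":0.12,"jaw":100},{"tx":-0.029,"ty":0.017,"tz":0.002,"roll":0.12,"jaw":100},{"tx":-0.027,"ty":0.02,"tz":0.002,"roll":0.12,"jaw":100},{"tx":-0.025,"ty":0.024,"tz":0.002,"roll":0.12,"jaw":100},{"tx":-0.022,"ty":0.026,"tz":0.003,"roll":0.12,"jaw":100}]}}

```text
t: 1.6
ee_pos: [0.4473, 0.1081, 0.2226]
orientation: [3.141, -0.001, 0.904]
wrist_force: [0.2, 0.2, 0.3]
grip_width: 0.0854
```

>>> {"name": "move_arm", "arguments": {"series": [{"tx":-0.018,"ty":0.028,"tz":0.002,"roll":0.11,"jaw":100},{"tx":0,"ty":0,"tz":0,"roll":0,"jaw":100}]}}

```text
t: 1.77
ee_pos: [0.4593, 0.0716, 0.2206]
orientation: [3.138, 0.001, 0.786]
wrist_force: [0.3, -0.1, 0.3]
grip_width: 0.0854
```

```bash
python3 -c "
from h import *
plan(.458,.076,.064,.79)
s=arm.snapshot('wrist'); cv2.imwrite('pics/w2.png',s['frame'])
print(proj(s,[.458,.076,.096]))"
```

```text
t 1.77 p [0.4593 0.0716 0.2206] ori [3.138e+00 1.000e-03 7.860e-01] F [ 0.31 -0.1   0.28] w 0.0854 q [-0.73  0.29  0.57  2.07 -0.21  0.83 -0.83]
{"tx":0.001,"ty":-0.001,"tz":0.039,"roll":-0.001},{"tx":0.0,"ty":-0.001,"tz":0.039,"roll":-0.001},{"tx":0.001,"ty":-0.001,"tz":0.039,"roll":-0.001},{"tx":0.0,"ty":-0.001,"tz":0.04,"roll":-0.001},
(np.float64(318.19372912488035), np.float64(197.51613866973113))
```

View pics/w2.png

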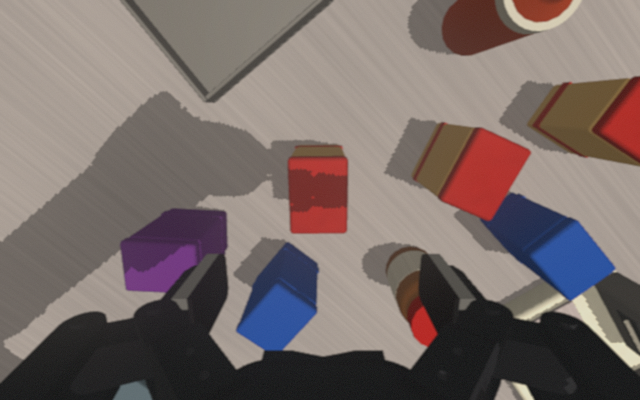

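In the wrist view the lid of tin A is centred at about (318,194), squared to the jaws, against a prediction of (318,197). Descending.

>>> {"name": "move_arm", "arguments": {"series": [{"tx":0.001,"ty":-0.001,"tz":0.039,"roll":0,"jaw":100},{"tx":0.001,"ty":-0.001,"tz":0.039,"roll":0,"jaw":100},{"tx":0.001,"ty":-0.001,"tz":0.039,"roll":0,"jaw":100},{"tx":0,"ty":-0.001,"tz":0.039,"roll":0,"jaw":100},{"tx":0,"ty":0,"tz":0,"roll":0,"jaw":30}]}}

```text
t: 2.23
ee_pos: [0.4519, 0.0833, 0.0584]
orientation: [-3.135, 0.01, 0.802]
wrist_force: [-0.8, -1.1, 0.4]
grip_width: 0.0757
```

>>> {"name": "move_arm", "arguments": {"series": [{"tx":0,"ty":0,"tz":0,"roll":0,"jaw":30},{"tx":0,"ty":0,"tz":0,"roll":0,"jaw":30},{"tx":0,"ty":0,"tz":0,"roll":0,"jaw":30},{"tx":0,"ty":0,"tz":0,"roll":0,"jaw":30}]}}

```text
t: 2.57
ee_pos: [0.4587, 0.0836, 0.0666]
orientation: [3.14, -0.004, 0.799]
wrist_force: [0.7, -0.1, 4.3]
grip_width: 0.0457
```

>>> {"name": "move_arm", "arguments": {"series": [{"tx":0,"ty":0,"tz":-0.02,"roll":0,"jaw":30},{"tx":0,"ty":0,"tz":-0.03,"roll":0,"jaw":30},{"tx":0,"ty":0,"tz":-0.03,"roll":0,"jaw":30},{"tx":0,"ty":0,"tz":0,"roll":0,"jaw":30},{"tx":0,"ty":0,"tz":0,"roll":0,"jaw":30}]}}

```text
t: 2.98
ee_pos: [0.4584, 0.0837, 0.1469]
orientation: [3.14, -0.006, 0.799]
wrist_force: [0.2, 0.8, -0.3]
grip_width: 0.0455
```

>>> {"name": "move_arm", "arguments": {"series": [{"tx":0,"ty":0,"tz":0,"roll":0,"jaw":30}]}}

```text
t: 3.07
ee_pos: [0.4569, 0.0833, 0.145]
orientation: [-3.142, -0.002, 0.799]
wrist_force: [0.3, -0.4, 0.2]
grip_width: 0.0459
```

>>> {"name": "move_arm", "arguments": {"series": [{"tx":0,"ty":0,"tz":0,"roll":0,"jaw":30}]}}

```text
t: 3.15
ee_pos: [0.4563, 0.083, 0.144]
orientation: [-3.141, 0.0, 0.799]
wrist_force: [-0.3, 0.3, -0.6]
grip_width: 0.0454
```

>>> {"name": "move_arm", "arguments": {"series": [{"tx":0,"ty":0,"tz":0,"roll":0,"jaw":30}]}}

```text
t: 3.23
ee_pos: [0.4562, 0.0828, 0.1437]
orientation: [-3.141, 0.001, 0.799]
wrist_force: [-0.6, 0.3, -0.8]
grip_width: 0.0458
```

Run:
```python
from h import *
F=[];E=[]
for i in range(8):
    s=arm.snapshot('wrist'); o=arm.get_obs(); F.append(o['wrist_force']); E.append(o['effort'])
print(np.round(F,2)[:,2],np.mean(F,0)); print(np.mean(E,0)); print(o['t'])
cv2.imwrite('pics/w3.png',s['frame'])
```

```text
[-0.64 -0.73 -0.81 -0.68 -1.24 -0.67 -0.49 -1.27] [ 0.01692898 -0.12797693 -0.81505258]
[-2.10281243e-02 -3.95543392e+01  5.96302779e+00 -1.72829548e+01
  1.01326909e-02  9.19355636e-03  7.51986399e-04]
3.6333
```

View pics/w3.png

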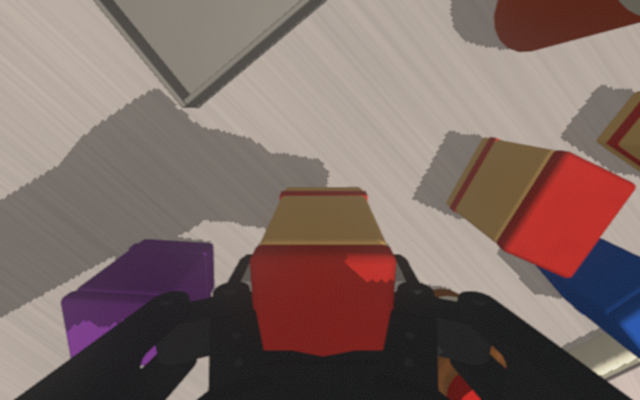

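Tin A is held squarely and weighs about 0.82 N, so it is empty. It goes to the far half of the tray.

```bash
python3 -c "
from h import *
plan(.528,.3545,.125,1.435,.03)"
```

```text
t 3.63 p [0.4568 0.0828 0.1441] ori [-3.142  0.     0.799] F [-0.23  0.85 -1.27] w 0.0458 q [-0.69  0.43  0.5   2.12 -0.34  0.66 -0.73]
{"tx":0.024,"ty":-0.014,"tz":0.002,"roll":-0.064},{"tx":0.025,"ty":-0.012,"tz":0.002,"roll":-0.064},{"tx":0.026,"ty":-0.011,"tz":0.002,"roll":-0.064},{"tx":0.027,"ty":-0.009,"tz":0.002,"roll":-0.064},{"tx":0.027,"ty":-0.007,"tz":0.002,"roll":-0.064},
{"tx":0.028,"ty":-0.005,"tz":0.002,"roll":-0.064},{"tx":0.028,"ty":-0.004,"tz":0.002,"roll":-0.064},{"tx":0.028,"ty":-0.002,"tz":0.002,"roll":-0.064},{"tx":0.028,"ty":-0.0,"tz":0.002,"roll":-0.064},{"tx":0.028,"ty":0.002,"tz":0.001,"roll":-0.064},
```

>>> {"name": "move_arm", "arguments": {"series": [{"tx":0.024,"ty":-0.014,"tz":0.002,"roll":-0.064,"jaw":30},{"tx":0.025,"ty":-0.012,"tz":0.002,"roll":-0.064,"jaw":30},{"tx":0.026,"ty":-0.011,"tz":0.002,"roll":-0.064,"jaw":30},{"tx":0.027,"ty":-0.009,"tz":0.002,"roll":-0.064,"jaw":30},{"tx":0.027,"ty":-0.007,"tz":0.002,"roll":-0.064,"jaw":30}]}}

```text
t: 4.05
ee_pos: [0.4922, 0.2199, 0.1341]
orientation: [-3.141, 0.0, 1.122]
wrist_force: [0.1, 0.3, -0.8]
grip_width: 0.0457
```

>>> {"name": "move_arm", "arguments": {"series": [{"tx":0.028,"ty":-0.005,"tz":0.002,"roll":-0.064,"jaw":30},{"tx":0.028,"ty":-0.004,"tz":0.002,"roll":-0.064,"jaw":30},{"tx":0.028,"ty":-0.002,"tz":0.002,"roll":-0.064,"jaw":30},{"tx":0.028,"ty":0,"tz":0.002,"roll":-0.064,"jaw":30},{"tx":0.028,"ty":0.002,"tz":0.001,"roll":-0.064,"jaw":30}]}}

```text
t: 4.47
ee_pos: [0.5282, 0.3558, 0.1248]
orientation: [-3.141, 0.001, 1.442]
wrist_force: [0.4, -0.1, -0.1]
grip_width: 0.0458
```

>>> {"name": "move_arm", "arguments": {"series": [{"tx":0,"ty":0,"tz":0,"roll":0,"jaw":30},{"tx":0,"ty":0,"tz":0,"roll":0,"jaw":30}]}}

```text
t: 4.63
ee_pos: [0.5279, 0.3564, 0.1247]
orientation: [-3.141, -0.0, 1.441]
wrist_force: [-0.7, -1.5, -1.7]
grip_width: 0.0455
```

```bash
python3 -c "
from h import *
plan(.528,.3545,.072,1.435,.02)"
```

```text
t 4.63 p [0.5279 0.3564 0.1247] ori [-3.141 -0.     1.441] F [-0.74 -1.47 -1.66] w 0.0455 q [-0.87  0.68  0.3   1.68 -0.26  0.82 -0.59]
{"tx":-0.001,"ty":0.0,"tz":0.018,"roll":0.002},{"tx":-0.0,"ty":0.0,"tz":0.017,"roll":0.002},{"tx":-0.001,"ty":0.0,"tz":0.018,"roll":0.002},
```

>>> {"name": "move_arm", "arguments": {"series": [{"tx":0,"ty":0,"tz":0.018,"roll":0,"jaw":30},{"tx":0,"ty":0,"tz":0.018,"roll":0,"jaw":30},{"tx":0,"ty":0,"tz":0.015,"roll":0,"jaw":30},{"tx":0,"ty":0,"tz":0,"roll":0,"jaw":30},{"tx":0,"ty":0,"tz":0,"roll":0,"jaw":30}]}}

```text
t: 5.05
ee_pos: [0.528, 0.3534, 0.0738]
orientation: [-3.14, 0.002, 1.438]
wrist_force: [0.8, 0.4, -0.4]
grip_width: 0.0459
```

>>> {"name": "move_arm", "arguments": {"series": [{"tx":0,"ty":0,"tz":0.002,"roll":0,"jaw":30},{"tx":0,"ty":0,"tz":0.001,"roll":0,"jaw":30},{"tx":0,"ty":0,"tz":0,"roll":0,"jaw":30}]}}

```text
t: 5.3
ee_pos: [0.5284, 0.3547, 0.0718]
orientation: [3.141, -0.0, 1.439]
wrist_force: [0.1, 0.1, 0.0]
grip_width: 0.0457
```

>>> {"name": "move_arm", "arguments": {"series": [{"tx":0,"ty":0,"tz":0.002,"roll":0,"jaw":30},{"tx":0,"ty":0,"tz":0,"roll":0,"jaw":30},{"tx":0,"ty":0,"tz":0,"roll":0,"jaw":75},{"tx":0,"ty":0,"tz":0,"roll":0,"jaw":75},{"tx":0,"ty":0,"tz":0,"roll":0,"jaw":75}]}}

```text
t: 5.72
ee_pos: [0.5283, 0.3547, 0.0694]
orientation: [3.142, -0.0, 1.439]
wrist_force: [-0.1, 0.2, 0.4]
grip_width: 0.064
```

>>> {"name": "move_arm", "arguments": {"series": [{"tx":0,"ty":0,"tz":-0.02,"roll":0,"jaw":75},{"tx":0,"ty":0,"tz":-0.04,"roll":0,"jaw":85},{"tx":0,"ty":0,"tz":-0.04,"roll":0,"jaw":100},{"tx":0,"ty":0,"tz":-0.04,"roll":0,"jaw":100}]}}

```text
t: 6.05
ee_pos: [0.5279, 0.3542, 0.2106]
orientation: [-3.141, 0.001, 1.439]
wrist_force: [0.9, -0.2, 1.0]
grip_width: 0.0853
```

```bash
python3 -c "
from h import *
plan(.56,-.004,.21,.384)
s=arm.snapshot('top'); cv2.imwrite('pics/t2.png',s['frame'])
f=s['frame'];hsv=cv2.cvtColor(f,cv2.COLOR_BGR2HSV)
m=((hsv[...,0]<6)|(hsv[...,0]>172))&(hsv[...,1]>125)&(hsv[...,2]>105)
for r in rects(s,m.astype(np.uint8)*255,0.1): print(r)"
```

```text
t 6.05 p [0.5279 0.3542 0.2106] ori [-3.141e+00  1.000e-03  1.439e+00] F [ 0.88 -0.18  0.97] w 0.0853 q [-0.89  0.58  0.33  1.63 -0.22  0.97 -0.62]
{"tx":-0.039,"ty":0.009,"tz":0.0,"roll":0.117},{"tx":-0.038,"ty":0.013,"tz":0.0,"roll":0.117},{"tx":-0.036,"ty":0.018,"tz":0.0,"roll":0.117},{"tx":-0.034,"ty":0.022,"tz":0.0,"roll":0.117},{"tx":-0.031,"ty":0.025,"tz":0.0,"roll":0.117},
{"tx":-0.027,"ty":0.029,"tz":0.0,"roll":0.117},{"tx":-0.024,"ty":0.032,"tz":0.0,"roll":0.117},{"tx":-0.02,"ty":0.034,"tz":0.0,"roll":0.117},{"tx":-0.016,"ty":0.036,"tz":0.001,"roll":0.117},
((558, 258, 41, 41), array([ 362., -615.]), array([89., 92.]), -1.569)
((329, 226, 22, 22), array([453., -74.]), array([47., 48.]), -1.567)
((139, 193, 29, 23), array([525., 349.]), array([46., 61.]), 1.451)
((296, 175, 27, 31), array([560.,  -3.]), array([45., 61.]), 0.382)
((319, 130, 30, 25), array([671., -60.]), array([45., 61.]), -1.3)
```

View pics/t2.png

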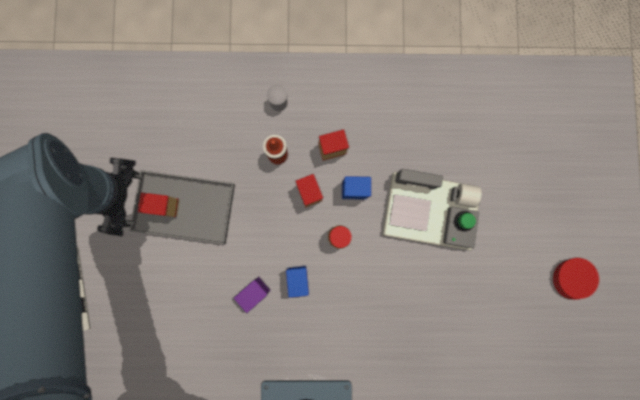

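Tin A stands in the tray at (153,204) px, about (0.525, 0.349), and the rest is unmoved. Now tin B.

>>> {"name": "move_arm", "arguments": {"series": [{"tx":-0.039,"ty":0.009,"tz":0,"roll":0.117,"jaw":100},{"tx":-0.038,"ty":0.013,"tz":0,"roll":0.117,"jaw":100},{"tx":-0.036,"ty":0.018,"tz":0,"roll":0.117,"jaw":100},{"tx":-0.034,"ty":0.022,"tz":0,"roll":0.117,"jaw":100},{"tx":-0.031,"ty":0.025,"tz":0,"roll":0.117,"jaw":100}]}}

```text
t: 6.52
ee_pos: [0.546, 0.1527, 0.2093]
orientation: [3.141, -0.0, 0.848]
wrist_force: [0.3, 0.3, -0.6]
grip_width: 0.0857
```

>>> {"name": "move_arm", "arguments": {"series": [{"tx":-0.027,"ty":0.029,"tz":0,"roll":0.117,"jaw":100},{"tx":-0.024,"ty":0.032,"tz":0,"roll":0.117,"jaw":100},{"tx":-0.02,"ty":0.034,"tz":0,"roll":0.117,"jaw":100},{"tx":-0.016,"ty":0.036,"tz":0,"roll":0.117,"jaw":100},{"tx":0,"ty":0,"tz":0,"roll":0,"jaw":100}]}}

```text
t: 6.93
ee_pos: [0.5605, -0.0131, 0.21]
orientation: [3.136, 0.0, 0.369]
wrist_force: [-1.4, -1.1, 1.1]
grip_width: 0.0854
```

>>> {"name": "move_arm", "arguments": {"series": [{"tx":0,"ty":0,"tz":0,"roll":0,"jaw":100},{"tx":0,"ty":0,"tz":0,"roll":0,"jaw":100}]}}

```text
t: 7.1
ee_pos: [0.5607, -0.0025, 0.209]
orientation: [-3.141, 0.0, 0.387]
wrist_force: [0.3, 0.4, 1.0]
grip_width: 0.0857
```

```bash
python3 -c "
from h import *
plan(.56,-.004,.067,.384)
s=arm.snapshot('wrist'); cv2.imwrite('pics/w4.png',s['frame'])
print(proj(s,[.56,-.004,.096]))
T=s['T'];print(proj(s,arm.get_obs()['ee_pos']))"
```

```text
t 7.1 p [ 0.5607 -0.0025  0.209 ] ori [-3.141  0.     0.387] F [0.29 0.38 1.04] w 0.0857 q [-0.56  0.51  0.64  1.85 -0.38  0.91 -0.92]
{"tx":-0.0,"ty":0.0,"tz":0.036,"roll":0.001},{"tx":-0.0,"ty":0.0,"tz":0.035,"roll":0.001},{"tx":-0.001,"ty":0.001,"tz":0.036,"roll":0.001},{"tx":-0.0,"ty":0.0,"tz":0.035,"roll":0.001},
(np.float64(325.6309250729502), np.float64(205.7094348761866))
(np.float64(322.8473242030659), np.float64(281.26690154769375))
```

View pics/w4.png

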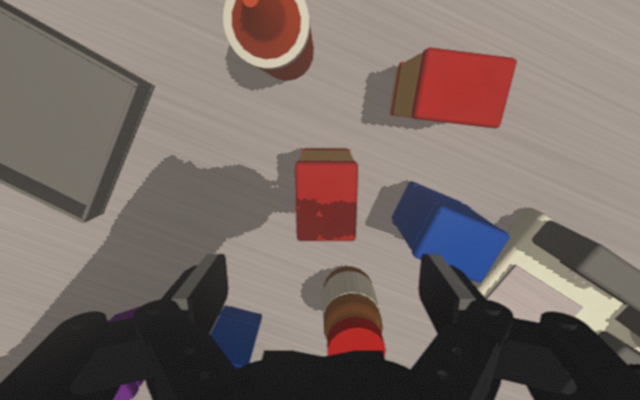

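The lid of tin B is centred at about (326,201), against a prediction of (326,206). Descending straight.

>>> {"name": "move_arm", "arguments": {"series": [{"tx":0,"ty":0,"tz":0.036,"roll":0,"jaw":100},{"tx":0,"ty":0,"tz":0.036,"roll":0,"jaw":100},{"tx":0,"ty":0,"tz":0.036,"roll":0,"jaw":100},{"tx":0,"ty":0,"tz":0.035,"roll":0,"jaw":100},{"tx":0,"ty":0,"tz":0,"roll":0,"jaw":100}]}}

```text
t: 7.57
ee_pos: [0.5561, -0.0006, 0.0604]
orientation: [-3.137, 0.01, 0.39]
wrist_force: [-0.8, 1.0, -0.2]
grip_width: 0.0857
```

>>> {"name": "move_arm", "arguments": {"series": [{"tx":0,"ty":0,"tz":0,"roll":0,"jaw":100},{"tx":0,"ty":0,"tz":0,"roll":0,"jaw":30},{"tx":0,"ty":0,"tz":0,"roll":0,"jaw":30},{"tx":0,"ty":0,"tz":0,"roll":0,"jaw":30},{"tx":0,"ty":0,"tz":0,"roll":0,"jaw":30}]}}

```text
t: 7.98
ee_pos: [0.5623, -0.0032, 0.0682]
orientation: [3.14, -0.004, 0.386]
wrist_force: [-0.0, -0.1, 5.9]
grip_width: 0.046
```

>>> {"name": "move_arm", "arguments": {"series": [{"tx":0,"ty":0,"tz":-0.015,"roll":0,"jaw":30},{"tx":0,"ty":0,"tz":-0.03,"roll":0,"jaw":30},{"tx":0,"ty":0,"tz":-0.03,"roll":0,"jaw":30},{"tx":0,"ty":0,"tz":-0.015,"roll":0,"jaw":30},{"tx":0,"ty":0,"tz":0,"roll":0,"jaw":30}]}}

```text
t: 8.4
ee_pos: [0.5632, -0.0033, 0.1604]
orientation: [3.14, -0.007, 0.386]
wrist_force: [1.0, 0.4, -1.2]
grip_width: 0.0459
```

Run:
```python
from h import *
F=[]
for i in range(10):
    s=arm.snapshot('wrist'); o=arm.get_obs(); F.append(o['wrist_force'])
print(np.round(F,2)[:,2],np.mean(F,0)); print(o['t'],o['ee_pos'],o['orientation'])
cv2.imwrite('pics/w5.png',s['frame'])
```

```text
[-0.92 -0.67 -1.29 -1.86 -0.91 -0.16 -0.53 -0.88 -0.65 -0.31] [ 0.07144989  0.12004606 -0.81576484]
8.9 [ 0.56042086 -0.00322527  0.15575489] [-3.14143966e+00  9.89882242e-04  3.85714565e-01]
```

View pics/w5.png

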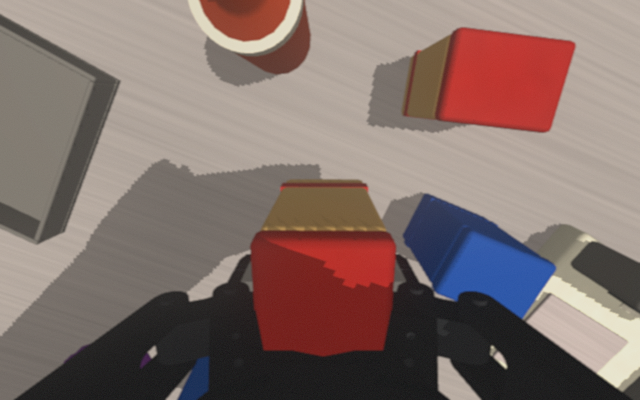

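Tin B also weighs about 0.82 N, so it is empty and C should be the full one. B goes to the near half of the tray.

```bash
python3 -c "
from h import *
plan(.514,.2505,.13,1.435,.03)"
```

```text
t 8.9 p [ 0.5604 -0.0032  0.1558] ori [-3.141e+00  1.000e-03  3.860e-01] F [ 0.24  0.54 -0.31] w 0.0458 q [-0.52  0.58  0.6   1.88 -0.44  0.81 -0.87]
{"tx":0.006,"ty":-0.028,"tz":0.003,"roll":-0.117},{"tx":0.009,"ty":-0.027,"tz":0.003,"roll":-0.117},{"tx":0.012,"ty":-0.026,"tz":0.003,"roll":-0.117},{"tx":0.015,"ty":-0.024,"tz":0.003,"roll":-0.117},{"tx":0.018,"ty":-0.023,"tz":0.003,"roll":-0.117},
{"tx":0.02,"ty":-0.02,"tz":0.003,"roll":-0.117},{"tx":0.023,"ty":-0.018,"tz":0.003,"roll":-0.117},{"tx":0.025,"ty":-0.015,"tz":0.002,"roll":-0.117},{"tx":0.026,"ty":-0.012,"tz":0.003,"roll":-0.117},
```

>>> {"name": "move_arm", "arguments": {"series": [{"tx":0.006,"ty":-0.028,"tz":0.003,"roll":-0.117,"jaw":30},{"tx":0.009,"ty":-0.027,"tz":0.003,"roll":-0.117,"jaw":30},{"tx":0.012,"ty":-0.026,"tz":0.003,"roll":-0.117,"jaw":30},{"tx":0.015,"ty":-0.024,"tz":0.003,"roll":-0.117,"jaw":30},{"tx":0.018,"ty":-0.023,"tz":0.003,"roll":-0.117,"jaw":30}]}}

```text
t: 9.32
ee_pos: [0.5344, 0.1387, 0.141]
orientation: [3.141, 0.0, 0.976]
wrist_force: [0.9, 0.3, -1.1]
grip_width: 0.0457
```

>>> {"name": "move_arm", "arguments": {"series": [{"tx":0.02,"ty":-0.02,"tz":0.003,"roll":-0.117,"jaw":30},{"tx":0.023,"ty":-0.018,"tz":0.003,"roll":-0.117,"jaw":30},{"tx":0.025,"ty":-0.015,"tz":0.002,"roll":-0.117,"jaw":30},{"tx":0.026,"ty":-0.012,"tz":0.003,"roll":-0.117,"jaw":30},{"tx":0,"ty":0,"tz":0,"roll":0,"jaw":30}]}}

```text
t: 9.73
ee_pos: [0.5116, 0.2586, 0.1295]
orientation: [-3.139, -0.004, 1.453]
wrist_force: [-0.4, 1.4, -0.7]
grip_width: 0.0463
```

>>> {"name": "move_arm", "arguments": {"series": [{"tx":0,"ty":0,"tz":0,"roll":0,"jaw":30},{"tx":0,"ty":0,"tz":0,"roll":0,"jaw":30},{"tx":0,"ty":0,"tz":0,"roll":0,"jaw":30}]}}

```text
t: 9.98
ee_pos: [0.5145, 0.2493, 0.1303]
orientation: [3.141, 0.001, 1.436]
wrist_force: [0.2, -0.5, 0.1]
grip_width: 0.0456
```

```bash
python3 -c "
from h import *
plan(.514,.2505,.074,1.435,.02)"
```

```text
t 9.98 p [0.5145 0.2493 0.1303] ori [3.141e+00 1.000e-03 1.436e+00] F [ 0.21 -0.53  0.08] w 0.0456 q [-0.76  0.58  0.3   1.85 -0.24  0.74 -0.45]
{"tx":0.0,"ty":-0.0,"tz":0.019,"roll":0.0},{"tx":0.001,"ty":-0.0,"tz":0.019,"roll":0.0},{"tx":0.0,"ty":-0.001,"tz":0.018,"roll":0.0},
```

>>> {"name": "move_arm", "arguments": {"series": [{"tx":0,"ty":0,"tz":0.019,"roll":0,"jaw":30},{"tx":0,"ty":0,"tz":0.019,"roll":0,"jaw":30},{"tx":0,"ty":0,"tz":0.012,"roll":0,"jaw":30},{"tx":0,"ty":0,"tz":0.006,"roll":0,"jaw":30},{"tx":0,"ty":0,"tz":0,"roll":0,"jaw":30}]}}

```text
t: 10.4
ee_pos: [0.5139, 0.2498, 0.0734]
orientation: [-3.141, 0.002, 1.437]
wrist_force: [-0.2, 0.5, -0.5]
grip_width: 0.0459
```

>>> {"name": "move_arm", "arguments": {"series": [{"tx":0,"ty":0,"tz":0.002,"roll":0,"jaw":30},{"tx":0,"ty":0,"tz":0.001,"roll":0,"jaw":30},{"tx":0,"ty":0,"tz":0,"roll":0,"jaw":30}]}}

```text
t: 10.65
ee_pos: [0.5147, 0.251, 0.0723]
orientation: [3.14, -0.001, 1.438]
wrist_force: [0.3, -2.3, 1.6]
grip_width: 0.0454
```

>>> {"name": "move_arm", "arguments": {"series": [{"tx":0,"ty":0,"tz":0,"roll":0,"jaw":75},{"tx":0,"ty":0,"tz":0,"roll":0,"jaw":75},{"tx":0,"ty":0,"tz":0,"roll":0,"jaw":75},{"tx":0,"ty":0,"tz":-0.02,"roll":0,"jaw":75},{"tx":0,"ty":0,"tz":-0.04,"roll":0,"jaw":85}]}}

```text
t: 11.07
ee_pos: [0.5109, 0.2499, 0.1282]
orientation: [-3.135, 0.005, 1.439]
wrist_force: [-0.5, -0.2, 0.7]
grip_width: 0.0722
```

>>> {"name": "move_arm", "arguments": {"series": [{"tx":0,"ty":0,"tz":-0.04,"roll":0,"jaw":100},{"tx":0,"ty":0,"tz":-0.04,"roll":0,"jaw":100},{"tx":0,"ty":0,"tz":-0.035,"roll":0,"jaw":100}]}}

```text
t: 11.32
ee_pos: [0.5142, 0.2511, 0.249]
orientation: [3.14, -0.001, 1.439]
wrist_force: [-0.2, 0.3, -1.0]
grip_width: 0.0856
```

```bash
python3 -c "
from h import *
plan(.6,.05,.25,1.65)
plan(.672,-.061,.22,1.84)
s=arm.snapshot('top'); cv2.imwrite('pics/t3.png',s['frame'])
f=s['frame'];hsv=cv2.cvtColor(f,cv2.COLOR_BGR2HSV)
m=((hsv[...,0]<6)|(hsv[...,0]>172))&(hsv[...,1]>125)&(hsv[...,2]>105)
for r in rects(s,m.astype(np.uint8)*255,0.1): print(r)"
```

```text
t 11.32 p [0.5142 0.2511 0.249 ] ori [ 3.140e+00 -1.000e-03  1.439e+00] F [-0.21  0.26 -1.04] w 0.0856 q [-0.81  0.42  0.36  1.77 -0.18  0.98 -0.51]
{"tx":-0.031,"ty":0.019,"tz":-0.0,"roll":-0.035},{"tx":-0.032,"ty":0.017,"tz":-0.0,"roll":-0.035},{"tx":-0.033,"ty":0.016,"tz":-0.0,"roll":-0.035},{"tx":-0.033,"ty":0.015,"tz":-0.0,"roll":-0.035},{"tx":-0.034,"ty":0.014,"tz":-0.0,"roll":-0.035},
{"tx":-0.034,"ty":0.014,"tz":-0.001,"roll":-0.035},
t 11.32 p [0.5142 0.2511 0.249 ] ori [ 3.140e+00 -1.000e-03  1.439e+00] F [-0.21  0.26 -1.04] w 0.0856 q [-0.81  0.42  0.36  1.77 -0.18  0.98 -0.51]
{"tx":-0.032,"ty":0.022,"tz":0.003,"roll":-0.045},{"tx":-0.033,"ty":0.02,"tz":0.003,"roll":-0.045},{"tx":-0.034,"ty":0.019,"tz":0.003,"roll":-0.045},{"tx":-0.035,"ty":0.018,"tz":0.003,"roll":-0.045},{"tx":-0.035,"ty":0.016,"tz":0.003,"roll":-0.045},
{"tx":-0.036,"ty":0.014,"tz":0.004,"roll":-0.045},{"tx":-0.037,"ty":0.013,"tz":0.003,"roll":-0.045},{"tx":-0.037,"ty":0.011,"tz":0.004,"roll":-0.045},{"tx":-0.038,"ty":0.009,"tz":0.003,"roll":-0.045},
((558, 258, 41, 41), array([ 362., -615.]), array([89., 92.]), -1.569)
((329, 226, 22, 22), array([453., -74.]), array([47., 48.]), -1.567)
((183, 198, 29, 23), array([514., 250.]), array([46., 62.]), 1.434)
((320, 130, 29, 24), array([671., -60.]), array([46., 61.]), -1.298)
```

View pics/t3.png

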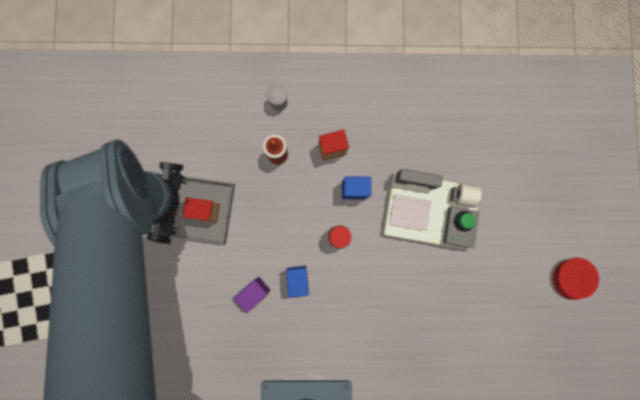

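Tin B stands in the tray at (200,210) px, about (0.514, 0.250). Tin A is hidden under the arm. Now tin C.

>>> {"name": "move_arm", "arguments": {"series": [{"tx":-0.032,"ty":0.022,"tz":0.003,"roll":-0.045,"jaw":100},{"tx":-0.033,"ty":0.02,"tz":0.003,"roll":-0.045,"jaw":100},{"tx":-0.034,"ty":0.019,"tz":0.003,"roll":-0.045,"jaw":100},{"tx":-0.035,"ty":0.018,"tz":0.003,"roll":-0.045,"jaw":100},{"tx":-0.035,"ty":0.016,"tz":0.003,"roll":-0.045,"jaw":100}]}}

```text
t: 11.78
ee_pos: [0.6025, 0.0764, 0.2311]
orientation: [3.141, -0.0, 1.666]
wrist_force: [1.4, 1.3, -0.3]
grip_width: 0.0851
```

>>> {"name": "move_arm", "arguments": {"series": [{"tx":-0.036,"ty":0.014,"tz":0.004,"roll":-0.045,"jaw":100},{"tx":-0.037,"ty":0.013,"tz":0.003,"roll":-0.045,"jaw":100},{"tx":-0.037,"ty":0.011,"tz":0.004,"roll":-0.045,"jaw":100},{"tx":-0.038,"ty":0.009,"tz":0.003,"roll":-0.045,"jaw":100},{"tx":0,"ty":0,"tz":0,"roll":0,"jaw":100}]}}

```text
t: 12.2
ee_pos: [0.6732, -0.0718, 0.2166]
orientation: [-3.141, 0.007, 1.836]
wrist_force: [-0.9, -1.2, 0.6]
grip_width: 0.0855
```

>>> {"name": "move_arm", "arguments": {"series": [{"tx":0,"ty":0,"tz":0,"roll":0,"jaw":100},{"tx":0,"ty":0,"tz":0,"roll":0,"jaw":100},{"tx":0,"ty":0,"tz":0,"roll":0,"jaw":100}]}}

```text
t: 12.45
ee_pos: [0.6719, -0.0588, 0.2171]
orientation: [-3.142, -0.001, 1.846]
wrist_force: [-0.1, -0.1, -0.2]
grip_width: 0.0855
```

```bash
python3 -c "
from h import *
plan(.672,-.061,.067,1.842)
s=arm.snapshot('wrist'); cv2.imwrite('pics/w6.png',s['frame'])
print(proj(s,[.672,-.061,.096]))"
```

```text
t 12.45 p [ 0.6719 -0.0588  0.2171] ori [-3.142e+00 -1.000e-03  1.846e+00] F [-0.1  -0.14 -0.19] w 0.0855 q [-0.18  0.63  0.3   1.51 -0.21  1.03  0.45]
{"tx":-0.001,"ty":-0.0,"tz":0.038,"roll":0.001},{"tx":-0.0,"ty":-0.0,"tz":0.037,"roll":0.001},{"tx":-0.001,"ty":-0.0,"tz":0.038,"roll":0.001},{"tx":-0.0,"ty":-0.001,"tz":0.037,"roll":0.001},
(np.float64(322.4498389441374), np.float64(204.99367463832985))
```

View pics/w6.png

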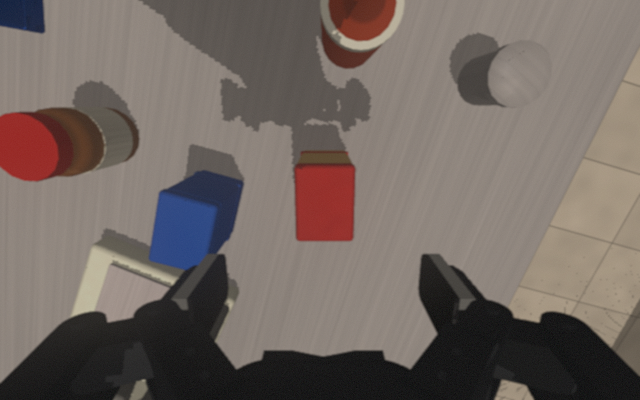

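Tin C's lid is centred at about (325,202), near the prediction of (322,205). Grasp, lift and weigh.

>>> {"name": "move_arm", "arguments": {"series": [{"tx":0,"ty":0,"tz":0.038,"roll":0,"jaw":100},{"tx":-0.001,"ty":0,"tz":0.038,"roll":0,"jaw":100},{"tx":-0.001,"ty":0,"tz":0.038,"roll":0,"jaw":100},{"tx":0,"ty":0,"tz":0.036,"roll":0,"jaw":100},{"tx":0,"ty":0,"tz":0,"roll":0,"jaw":100}], "grip_force": 60}}

```text
t: 12.92
ee_pos: [0.667, -0.0601, 0.06]
orientation: [-3.13, -0.005, 1.846]
wrist_force: [-3.0, 0.2, -0.3]
grip_width: 0.0857
```

>>> {"name": "move_arm", "arguments": {"series": [{"tx":0,"ty":0,"tz":0,"roll":0,"jaw":100},{"tx":0,"ty":0,"tz":0,"roll":0,"jaw":30},{"tx":0,"ty":0,"tz":0,"roll":0,"jaw":30},{"tx":0,"ty":0,"tz":0,"roll":0,"jaw":30},{"tx":0,"ty":0,"tz":0,"roll":0,"jaw":30}]}}

```text
t: 13.33
ee_pos: [0.6743, -0.0627, 0.0701]
orientation: [3.138, 0.001, 1.844]
wrist_force: [-0.3, 0.9, 6.4]
grip_width: 0.0456
```

>>> {"name": "move_arm", "arguments": {"series": [{"tx":0,"ty":0,"tz":-0.015,"roll":0,"jaw":30},{"tx":0,"ty":0,"tz":-0.03,"roll":0,"jaw":30},{"tx":0,"ty":0,"tz":-0.04,"roll":0,"jaw":30},{"tx":0,"ty":0,"tz":-0.04,"roll":0,"jaw":30},{"tx":0,"ty":0,"tz":0,"roll":0,"jaw":30}]}}

```text
t: 13.75
ee_pos: [0.6776, -0.0639, 0.2028]
orientation: [3.127, 0.005, 1.843]
wrist_force: [0.8, -0.7, -2.1]
grip_width: 0.0457
```

Run:
```python
from h import *
F=[]
for i in range(8):
    s=arm.snapshot('wrist'); o=arm.get_obs(); F.append(o['wrist_force'])
print(np.round(F,2)[:,2],np.mean(F,0)); print(o['t'],o['ee_pos'],o['orientation'])
cv2.imwrite('pics/w7.png',s['frame'])
plan(.512,-.249,.19,1.401,.03)
```

```text
[-3.09 -4.6  -4.45 -3.56 -3.13 -4.16 -3.83 -3.91] [-0.21423212  0.28914747 -3.84211674]
14.15 [ 0.67161442 -0.06258364  0.19057891] [-3.13860591e+00 -9.16097967e-04  1.84386875e+00]
t 14.15 p [ 0.6716 -0.0626  0.1906] ori [-3.139e+00 -1.000e-03  1.844e+00] F [ 0.06  0.35 -3.91] w 0.0459 q [-0.17  0.66  0.3   1.53 -0.22  0.99  0.46]
{"tx":-0.015,"ty":-0.023,"tz":0.0,"roll":0.049},{"tx":-0.016,"ty":-0.022,"tz":0.0,"roll":0.049},{"tx":-0.017,"ty":-0.021,"tz":0.0,"roll":0.049},{"tx":-0.018,"ty":-0.02,"tz":0.0,"roll":0.049},{"tx":-0.019,"ty":-0.019,"tz":0.0,"roll":0.049},
{"tx":-0.021,"ty":-0.018,"tz":0.0,"roll":0.049},{"tx":-0.021,"ty":-0.017,"tz":0.0,"roll":0.049},{"tx":-0.022,"ty":-0.016,"tz":0.0,"roll":0.049},{"tx":-0.023,"ty":-0.016,"tz":0.001,"roll":0.049},
```

View pics/w7.png

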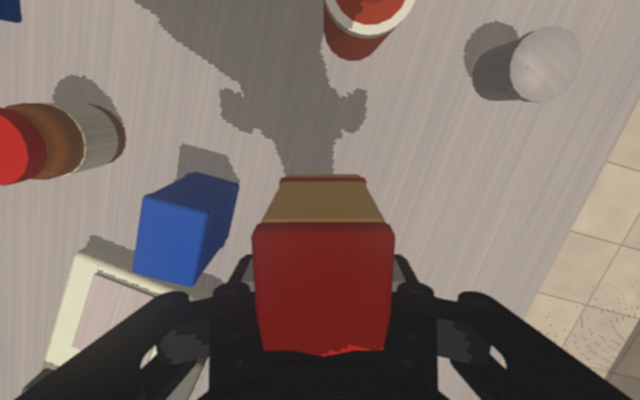

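Tin C weighs about 3.84 N, so it is the full one. It is upright in the grip, sitting about 3 mm ahead along tool x. Carrying it to the plate.

>>> {"name": "move_arm", "arguments": {"series": [{"tx":-0.015,"ty":-0.023,"tz":0,"roll":0.049,"jaw":30},{"tx":-0.016,"ty":-0.022,"tz":0,"roll":0.049,"jaw":30},{"tx":-0.017,"ty":-0.021,"tz":0,"roll":0.049,"jaw":30},{"tx":-0.018,"ty":-0.02,"tz":0,"roll":0.049,"jaw":30},{"tx":-0.019,"ty":-0.019,"tz":0,"roll":0.049,"jaw":30}]}}

```text
t: 14.57
ee_pos: [0.5825, -0.1658, 0.1915]
orientation: [-3.14, -0.0, 1.596]
wrist_force: [0.6, 0.5, -3.2]
grip_width: 0.0459
```

>>> {"name": "move_arm", "arguments": {"series": [{"tx":-0.021,"ty":-0.018,"tz":0,"roll":0.049,"jaw":30},{"tx":-0.021,"ty":-0.017,"tz":0,"roll":0.049,"jaw":30},{"tx":-0.022,"ty":-0.016,"tz":0,"roll":0.049,"jaw":30},{"tx":-0.023,"ty":-0.016,"tz":0,"roll":0.049,"jaw":30},{"tx":0,"ty":0,"tz":0,"roll":0,"jaw":30}]}}

```text
t: 14.98
ee_pos: [0.5076, -0.2549, 0.1919]
orientation: [-3.138, 0.004, 1.392]
wrist_force: [-1.3, -0.9, -3.3]
grip_width: 0.0457
```

>>> {"name": "move_arm", "arguments": {"series": [{"tx":0,"ty":0,"tz":0,"roll":0,"jaw":30},{"tx":0,"ty":0,"tz":0,"roll":0,"jaw":30},{"tx":0,"ty":0,"tz":0,"roll":0,"jaw":30}]}}

```text
t: 15.23
ee_pos: [0.5137, -0.2477, 0.1919]
orientation: [-3.141, -0.001, 1.405]
wrist_force: [0.6, 0.1, -2.6]
grip_width: 0.0458
```

Run:
```python
from h import *
plan(.5115,-.252,.125,1.401,.03)
s=arm.snapshot('scene'); cv2.imwrite('pics/s2.png',cv2.resize(s['frame'][80:280,150:410],None,fx=3,fy=3,interpolation=cv2.INTER_CUBIC))
```

```text
t 15.23 p [ 0.5137 -0.2477  0.1919] ori [-3.141e+00 -1.000e-03  1.405e+00] F [ 0.55  0.15 -2.57] w 0.0458 q [ 0.04  0.51  0.44  1.83 -0.27  0.87  0.44]
{"tx":-0.002,"ty":-0.0,"tz":0.022,"roll":0.001},{"tx":-0.001,"ty":-0.001,"tz":0.022,"roll":0.001},{"tx":-0.002,"ty":-0.0,"tz":0.023,"roll":0.001},
```

View pics/s2.png

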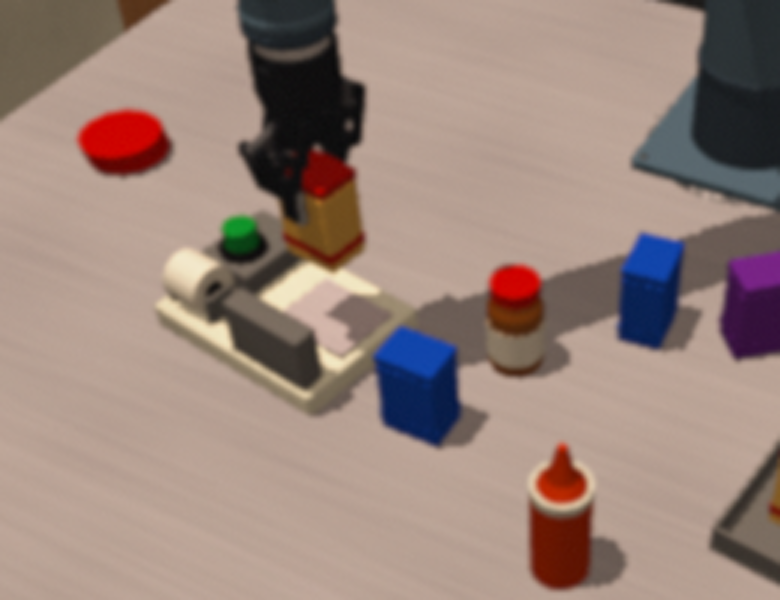

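The tin hangs above the plate at about (320,215) in the zoomed scene view, clear of the head. Lowering it.

>>> {"name": "move_arm", "arguments": {"series": [{"tx":-0.002,"ty":-0.001,"tz":0.022,"roll":0,"jaw":30},{"tx":-0.002,"ty":0,"tz":0.022,"roll":0,"jaw":30},{"tx":-0.001,"ty":0,"tz":0.022,"roll":0,"jaw":30},{"tx":0,"ty":0,"tz":0.01,"roll":0,"jaw":30},{"tx":0,"ty":0,"tz":0,"roll":0,"jaw":30}]}}

```text
t: 15.7
ee_pos: [0.5101, -0.2521, 0.114]
orientation: [-3.137, -0.001, 1.404]
wrist_force: [-0.1, 0.2, -2.9]
grip_width: 0.0458
```

>>> {"name": "move_arm", "arguments": {"series": [{"tx":0,"ty":0,"tz":0,"roll":0,"jaw":30},{"tx":0,"ty":0,"tz":0.004,"roll":0,"jaw":30},{"tx":0,"ty":0,"tz":0.003,"roll":0,"jaw":30},{"tx":0,"ty":0,"tz":0,"roll":0,"jaw":30}]}}

```text
t: 16.03
ee_pos: [0.5115, -0.2536, 0.1096]
orientation: [3.141, -0.0, 1.403]
wrist_force: [0.6, 0.5, -3.8]
grip_width: 0.0458
```

Run:
```python
from h import *
plan(.5115,-.252,.101,1.401,.03)
```

```text
t 16.03 p [ 0.5115 -0.2536  0.1096] ori [ 3.141 -0.     1.403] F [ 0.59  0.52 -3.76] w 0.0458 q [ 0.1   0.63  0.38  1.87 -0.34  0.71  0.51]
{"tx":0.002,"ty":-0.0,"tz":0.009,"roll":0.002},
```

>>> {"name": "move_arm", "arguments": {"series": [{"tx":0.001,"ty":0,"tz":0.003,"roll":0,"jaw":30},{"tx":0.001,"ty":0,"tz":0.003,"roll":0,"jaw":30},{"tx":0,"ty":0,"tz":0,"roll":0,"jaw":30},{"tx":0,"ty":0,"tz":0,"roll":0,"jaw":30}]}}

```text
t: 16.37
ee_pos: [0.5118, -0.2519, 0.1035]
orientation: [3.141, 0.0, 1.403]
wrist_force: [0.1, 0.0, -0.8]
grip_width: 0.0454
```

>>> {"name": "move_arm", "arguments": {"series": [{"tx":0,"ty":0,"tz":0.003,"roll":0,"jaw":30},{"tx":0,"ty":0,"tz":0,"roll":0,"jaw":30},{"tx":0,"ty":0,"tz":0,"roll":0,"jaw":30}]}}

```text
t: 16.62
ee_pos: [0.512, -0.2521, 0.1024]
orientation: [3.14, -0.001, 1.403]
wrist_force: [-4.8, 2.7, 18.3]
grip_width: 0.0456
```

The plate has bottomed, with 18 N upward on the wrist. I'll ease up 1 mm and release.

>>> {"name": "move_arm", "arguments": {"series": [{"tx":0,"ty":0,"tz":-0.001,"roll":0,"jaw":30},{"tx":0,"ty":0,"tz":0,"roll":0,"jaw":75},{"tx":0,"ty":0,"tz":0,"roll":0,"jaw":75},{"tx":0,"ty":0,"tz":0,"roll":0,"jaw":75},{"tx":0,"ty":0,"tz":0,"roll":0,"jaw":75}]}}

```text
t: 17.03
ee_pos: [0.5114, -0.2516, 0.1011]
orientation: [-3.141, -0.0, 1.403]
wrist_force: [-0.6, -0.0, 0.7]
grip_width: 0.0641
```

>>> {"name": "move_arm", "arguments": {"series": [{"tx":0,"ty":0,"tz":-0.01,"roll":0,"jaw":75},{"tx":0,"ty":0,"tz":-0.03,"roll":0,"jaw":75},{"tx":0,"ty":0,"tz":-0.04,"roll":0,"jaw":75},{"tx":0,"ty":0,"tz":-0.04,"roll":0,"jaw":40},{"tx":0,"ty":0,"tz":0,"roll":0,"jaw":0}]}}

```text
t: 17.45
ee_pos: [0.5151, -0.2544, 0.2294]
orientation: [3.129, 0.003, 1.402]
wrist_force: [0.9, -1.3, -0.2]
grip_width: 0.041
```

Run:
```python
from h import *
s=arm.snapshot('wrist'); cv2.imwrite('pics/w8.png',s['frame'])
f=s['frame'];hsv=cv2.cvtColor(f,cv2.COLOR_BGR2HSV)
m=((hsv[...,0]<6)|(hsv[...,0]>172))&(hsv[...,1]>125)&(hsv[...,2]>80)
for r in rects(s,m.astype(np.uint8)*255,0.1285,600): print(r)
plan(.491,-.369,.22,1.401,.04)
```

```text
((284, 160, 64, 83), array([ 512., -248.]), array([45., 61.]), 1.397)
t 17.5 p [ 0.5139 -0.2533  0.2262] ori [3.133e+00 2.000e-03 1.402e+00] F [-0.64 -0.35 -1.05] w 0.0332 q [ 0.03  0.46  0.46  1.8  -0.25  0.93  0.43]
{"tx":-0.039,"ty":-0.001,"tz":0.002,"roll":0.0},{"tx":-0.039,"ty":-0.001,"tz":0.002,"roll":0.0},{"tx":-0.04,"ty":-0.001,"tz":0.002,"roll":0.0},
```

View pics/w8.png

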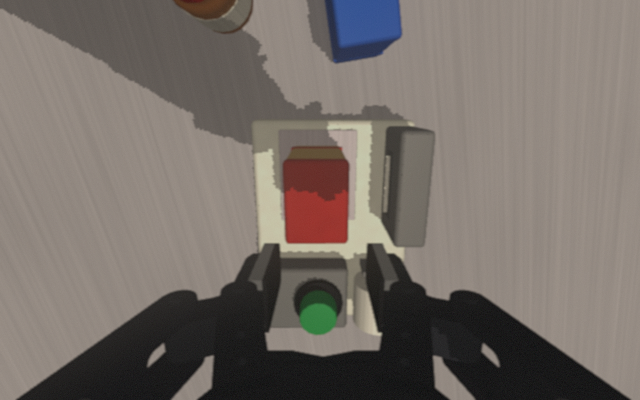

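The tin stands at (0.512, -0.248), angle 1.397, which is 1 mm off centre and square to the plate. The green button is in view at (318,312). Moving above it with the fingers shut.

>>> {"name": "move_arm", "arguments": {"series": [{"tx":-0.039,"ty":-0.001,"tz":0.002,"roll":0,"jaw":0},{"tx":-0.039,"ty":-0.001,"tz":0.002,"roll":0,"jaw":0},{"tx":-0.04,"ty":-0.001,"tz":0.002,"roll":0,"jaw":0},{"tx":0,"ty":0,"tz":0,"roll":0,"jaw":0},{"tx":0,"ty":0,"tz":0,"roll":0,"jaw":0}]}}

```text
t: 17.92
ee_pos: [0.4865, -0.3703, 0.2148]
orientation: [-3.14, 0.001, 1.397]
wrist_force: [0.4, -0.4, -0.1]
grip_width: 0.0007
```

>>> {"name": "move_arm", "arguments": {"series": [{"tx":0,"ty":0,"tz":0,"roll":0,"jaw":0},{"tx":0,"ty":0,"tz":0,"roll":0,"jaw":0}]}}

```text
t: 18.08
ee_pos: [0.4893, -0.3658, 0.2149]
orientation: [-3.141, -0.001, 1.405]
wrist_force: [0.7, -0.1, 0.5]
grip_width: -0.0003
```

Run:
```python
from h import *
plan(.491,-.369,.124,1.401,.03)
s=arm.snapshot('wrist'); cv2.imwrite('pics/w9.png',s['frame']); print(proj(s,[.491,-.369,.092]),proj(s,arm.get_obs()['ee_pos']-[0,0,.022]))
```

```text
t 18.08 p [ 0.4893 -0.3658  0.2149] ori [-3.141e+00 -1.000e-03  1.405e+00] F [ 0.67 -0.06  0.48] w -0.0003 q [ 0.24  0.55  0.46  1.7  -0.29  0.96  0.64]
{"tx":-0.001,"ty":0.001,"tz":0.023,"roll":0.001},{"tx":-0.001,"ty":0.0,"tz":0.023,"roll":0.001},{"tx":-0.0,"ty":0.001,"tz":0.022,"roll":0.001},{"tx":-0.001,"ty":0.0,"tz":0.023,"roll":0.001},
(np.float64(326.38618012325645), np.float64(205.01776749641206)) (np.float64(324.2398639050535), np.float64(259.70851329967917))
```

View pics/w9.png

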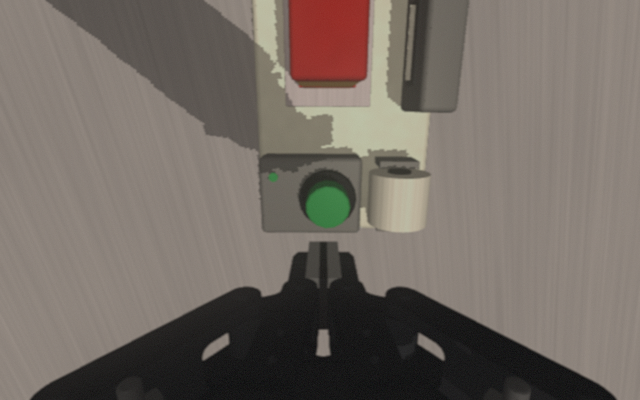

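The button cap is at (328,204) against a prediction of (326,205), so it is aligned. Descending to about 1 cm above it.

>>> {"name": "move_arm", "arguments": {"series": [{"tx":-0.001,"ty":0.001,"tz":0.023,"roll":0,"jaw":0},{"tx":-0.001,"ty":0,"tz":0.023,"roll":0,"jaw":0},{"tx":0,"ty":0.001,"tz":0.023,"roll":0,"jaw":0},{"tx":0,"ty":0,"tz":0.02,"roll":0,"jaw":0},{"tx":0,"ty":0,"tz":0,"roll":0,"jaw":0}]}}

```text
t: 18.55
ee_pos: [0.4891, -0.3665, 0.1224]
orientation: [-3.135, -0.004, 1.405]
wrist_force: [-1.2, 1.0, 0.5]
grip_width: 0.0
```

>>> {"name": "move_arm", "arguments": {"series": [{"tx":0,"ty":0,"tz":0,"roll":0,"jaw":0},{"tx":0,"ty":0,"tz":0,"roll":0,"jaw":0},{"tx":0,"ty":0,"tz":0,"roll":0,"jaw":0}]}}

```text
t: 18.8
ee_pos: [0.4915, -0.3702, 0.128]
orientation: [3.139, 0.001, 1.403]
wrist_force: [0.1, 0.3, -0.4]
grip_width: -0.0006
```

>>> {"name": "move_arm", "arguments": {"series": [{"tx":0,"ty":0,"tz":0.006,"roll":0,"jaw":0},{"tx":0,"ty":0,"tz":0.006,"roll":0,"jaw":0},{"tx":0,"ty":0,"tz":0.005,"roll":0,"jaw":0},{"tx":0,"ty":0,"tz":0,"roll":0,"jaw":0},{"tx":0,"ty":0,"tz":0,"roll":0,"jaw":0}]}}

```text
t: 19.22
ee_pos: [0.4906, -0.3698, 0.1092]
orientation: [3.142, -0.0, 1.403]
wrist_force: [0.1, 1.0, 2.5]
grip_width: -0.0001
```

Run:
```python
from h import *
F=[]
for i in range(3):
    s=arm.snapshot('wrist'); o=arm.get_obs(); F.append(o['wrist_force'][2])
print(np.round(F,2),o['ee_pos'],o['t'])
```

```text
[1.95 1.88 1.57] [ 0.49058704 -0.36988199  0.10953838] 19.3667
```

>>> {"name": "move_arm", "arguments": {"series": [{"tx":0,"ty":0,"tz":0.003,"roll":0,"jaw":0},{"tx":0,"ty":0,"tz":0,"roll":0,"jaw":0},{"tx":0,"ty":0,"tz":0,"roll":0,"jaw":0}]}}

```text
t: 19.62
ee_pos: [0.4907, -0.37, 0.1069]
orientation: [3.141, -0.0, 1.403]
wrist_force: [-2.0, 2.7, 9.5]
grip_width: -0.0003
```

Run:
```python
from h import *
F=[]
for i in range(4):
    s=arm.snapshot('wrist'); o=arm.get_obs(); F.append(o['wrist_force'][2])
print(np.round(F,2),o['ee_pos'],o['t'])
```

```text
[10.21  9.49  9.55 10.12] [ 0.49069837 -0.36997409  0.10707915] 19.8167
```

It is at the halfway stop: TCP 0.107 means 7 mm of travel, but the force is nearly 10 N. I'll ease off half a millimetre and hold.

>>> {"name": "move_arm", "arguments": {"series": [{"tx":0,"ty":0,"tz":-0.0005,"roll":0,"jaw":0},{"tx":0,"ty":0,"tz":0,"roll":0,"jaw":0},{"tx":0,"ty":0,"tz":0,"roll":0,"jaw":0},{"tx":0,"ty":0,"tz":0,"roll":0,"jaw":0},{"tx":0,"ty":0,"tz":0,"roll":0,"jaw":0}]}}

```text
t: 20.23
ee_pos: [0.4907, -0.3699, 0.1071]
orientation: [3.141, 0.0, 1.403]
wrist_force: [-0.1, 0.9, 6.6]
grip_width: -0.0
```

>>> {"name": "move_arm", "arguments": {"series": [{"tx":0,"ty":0,"tz":0,"roll":0,"jaw":0},{"tx":0,"ty":0,"tz":0,"roll":0,"jaw":0},{"tx":0,"ty":0,"tz":0,"roll":0,"jaw":0},{"tx":0,"ty":0,"tz":0,"roll":0,"jaw":0},{"tx":0,"ty":0,"tz":0,"roll":0,"jaw":0}]}}

```text
t: 20.65
ee_pos: [0.4907, -0.3699, 0.1071]
orientation: [3.141, -0.0, 1.403]
wrist_force: [0.3, 1.5, 7.1]
grip_width: -0.0003
```

>>> {"name": "move_arm", "arguments": {"series": [{"tx":0,"ty":0,"tz":0,"roll":0,"jaw":0},{"tx":0,"ty":0,"tz":0,"roll":0,"jaw":0},{"tx":0,"ty":0,"tz":0,"roll":0,"jaw":0}]}}

```text
t: 20.9
ee_pos: [0.4907, -0.3699, 0.1071]
orientation: [3.141, -0.0, 1.403]
wrist_force: [-0.4, 1.3, 6.6]
grip_width: 0.0001
```

Run:
```python
from h import *
s=arm.snapshot('scene'); o=arm.get_obs(); print(o['wrist_force'],o['ee_pos'],o['t'])
cv2.imwrite('pics/s3.png',cv2.resize(s['frame'][100:240,170:350],None,fx=4,fy=4,interpolation=cv2.INTER_CUBIC))
```

```text
[0.91936933 0.74397482 5.91230719] [ 0.49070256 -0.36990544  0.10713066] 20.95
```

View pics/s3.png

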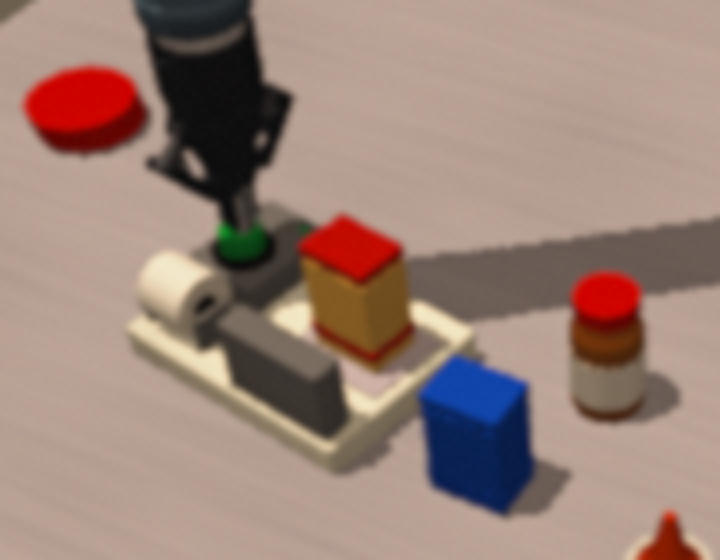

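The fingers hold the cap at (240,240) in the zoomed view with the tin upright on the plate. It has held for about 1 s at roughly 6.6 N with no creep. Now the full press.

>>> {"name": "move_arm", "arguments": {"series": [{"tx":0,"ty":0,"tz":0.004,"roll":0,"jaw":0},{"tx":0,"ty":0,"tz":0.004,"roll":0,"jaw":0},{"tx":0,"ty":0,"tz":0,"roll":0,"jaw":0},{"tx":0,"ty":0,"tz":0,"roll":0,"jaw":0}]}}

```text
t: 21.28
ee_pos: [0.4907, -0.37, 0.1]
orientation: [3.141, -0.0, 1.403]
wrist_force: [-1.8, 2.4, 14.5]
grip_width: -0.0002
```

>>> {"name": "move_arm", "arguments": {"series": [{"tx":0,"ty":0,"tz":0.001,"roll":0,"jaw":0},{"tx":0,"ty":0,"tz":0,"roll":0,"jaw":0},{"tx":0,"ty":0,"tz":0,"roll":0,"jaw":0}]}}

```text
t: 21.53
ee_pos: [0.4908, -0.3701, 0.0998]
orientation: [3.14, -0.001, 1.403]
wrist_force: [-3.4, 4.4, 21.7]
grip_width: -0.0001
```

TCP 0.0998 is 14 mm of travel, and the force rose sharply to 21.7 N, so the button is fully down. Letting go and retreating.

>>> {"name": "move_arm", "arguments": {"series": [{"tx":0,"ty":0,"tz":-0.01,"roll":0,"jaw":0},{"tx":0,"ty":0,"tz":-0.02,"roll":0,"jaw":0},{"tx":0,"ty":0,"tz":-0.04,"roll":0,"jaw":0},{"tx":0,"ty":0,"tz":-0.04,"roll":0,"jaw":0},{"tx":0,"ty":0,"tz":-0.03,"roll":0,"jaw":0}]}}

```text
t: 21.95
ee_pos: [0.4902, -0.3704, 0.2401]
orientation: [3.141, 0.001, 1.402]
wrist_force: [0.7, -1.4, 0.4]
grip_width: 0.0
```

>>> {"name": "move_arm", "arguments": {"series": [{"tx":-0.03,"ty":0,"tz":0,"roll":0,"jaw":0},{"tx":-0.03,"ty":0,"tz":0,"roll":0,"jaw":0},{"tx":-0.03,"ty":0,"tz":0,"roll":0,"jaw":0},{"tx":0,"ty":0,"tz":0,"roll":0,"jaw":0},{"tx":0,"ty":0,"tz":0,"roll":0,"jaw":0}]}}

```text
t: 22.37
ee_pos: [0.4734, -0.4604, 0.237]
orientation: [-3.14, 0.001, 1.399]
wrist_force: [-0.6, 1.0, 0.8]
grip_width: 0.0002
```

Run:
```python
from h import *
for n in ('top','scene'):
    s=arm.snapshot(n); f=s['frame'];hsv=cv2.cvtColor(f,cv2.COLOR_BGR2HSV); cv2.imwrite(f'pics/{n}_end.png',f)
    m=(((hsv[...,0]<6)|(hsv[...,0]>172))&(hsv[...,1]>125)&(hsv[...,2]>105)).astype(np.uint8)*255
    for z in (.1,.1285): print(n,z,rects(s,m,z))
    m=(((hsv[...,0]>50)&(hsv[...,0]<85))&(hsv[...,1]>90)&(hsv[...,2]>60)).astype(np.uint8)*255
    print('green',rects(s,m,.092,30))
    if n=='top': print(toz(s,277,97,.072),arm.get_obs()['t'],arm.get_obs()['ee_pos'])
```

```text
top 0.1 [((558, 258, 36, 40), array([ 371., -601.]), array([60., 92.]), -0.613), ((329, 226, 22, 22), array([453., -74.]), array([47., 48.]), -1.567), ((404, 199, 30, 24), array([ 512., -254.]), array([46., 63.]), 1.391), ((183, 198, 30, 23), array([514., 249.]), array([46., 62.]), 1.434), ((138, 193, 30, 23), array([525., 350.]), array([46., 64.]), 1.458)]
top 0.1285 [((558, 258, 36, 40), array([ 373., -584.]), array([58., 89.]), -0.613), ((329, 226, 22, 22), array([453., -72.]), array([46., 46.]), -1.567), ((404, 199, 30, 24), array([ 511., -247.]), array([45., 61.]), 1.391), ((183, 198, 30, 23), array([512., 242.]), array([45., 60.]), 1.434), ((138, 193, 30, 23), array([523., 340.]), array([45., 62.]), 1.458)]
green [((459, 213, 17, 16), array([ 491., -368.]), array([35., 35.]), 0.776)]
[0.7847107  0.07372401 0.072     ] 22.4167 [ 0.4746217  -0.45857752  0.23687192]
scene 0.1 [((449, 236, 32, 24), array([530., 350.]), array([50., 65.]), 1.485), ((411, 219, 30, 23), array([519., 251.]), array([49., 65.]), 1.441), ((313, 168, 17, 13), array([453., -77.]), array([46., 52.]), 0.474), ((244, 154, 27, 17), array([ 488., -270.]), array([53., 69.]), 1.415), ((176, 116, 31, 20), array([ 431., -574.]), array([90., 97.]), 0.936), ((247, 0, 23, 14), array([-511., -955.]), array([113., 169.]), 0.446)]
scene 0.1285 [((449, 236, 32, 24), array([556., 350.]), array([49., 63.]), 1.485), ((411, 219, 30, 23), array([545., 254.]), array([47., 62.]), 1.441), ((313, 168, 17, 13), array([481., -61.]), array([44., 50.]), 0.474), ((244, 154, 27, 17), array([ 516., -248.]), array([51., 66.]), 1.415), ((176, 116, 31, 20), array([ 460., -540.]), array([87., 93.]), 0.936), ((247, 0, 23, 14), array([-448., -908.]), array([109., 163.]), 0.446)]
green [((224, 152, 12, 11), array([ 501., -363.]), array([33., 50.]), 0.631)]
```

View pics/top_end.png

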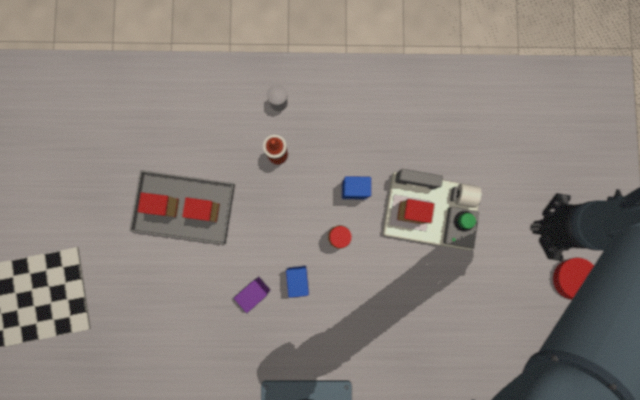

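View pics/scene_end.png

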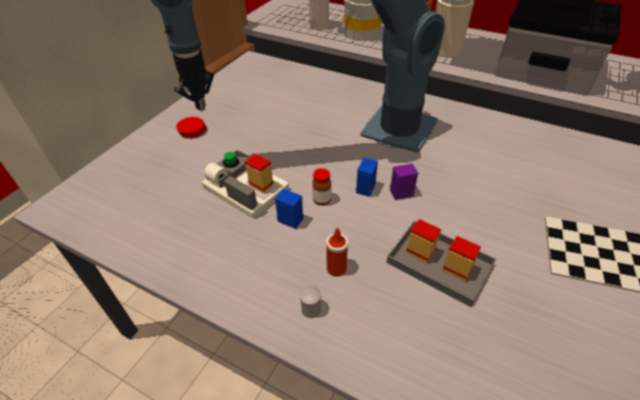

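Both end views show the full tin on the plate, lid at (419,211) px in the top view. The two empties stand in the tray at (153,204) and (198,210). The button is back at its starting image position, the bystanders are unmoved and the gripper is clear. Handing in.

```bash
python3 -c "
from bench import arm
print(arm.hand_in())"
```

```text
the job is handed in; nothing more can be done
None
```

I've handed the job in at about 22.4 s on the robot's clock. The full tin is on the labeller's plate, the two empties are in the tray, and the button sequence is done. The hand-in gives no verdict.

- **Weighing:** the two nearer tins read about 0.82 N each, so they are empty. The farthest one read about 3.84 N, which is 20–50 g above the stated range but clearly the full tin.
- **Placing:** in the last top view the full tin was about 2 mm from the plate centre and about 0.01 rad off square. The scene camera put it within about 4 mm. The empties stand upright at about (0.525, 0.350) and (0.514, 0.249).
- **Button:**
  - **Halfway:** I held it at the halfway stop, 7 mm of travel, for over a second. The force first read about 9.8 N, so I eased it to about 6.6 N.
  - **Full press:** I then pressed it fully down, 14 mm of travel and about 22 N, and let it go. It is back at its starting position in both views.
- **Plate sinking:** I inferred that the plate sank from the tool height and the 18 N I felt when setting the tin down, since I could not read the plate's joint directly.
- **Bystanders:** the jar measured unmoved; the bottle and shaker I checked only by eye, at the same places in the top view. The gripper was clear of everything, and none of the checks disagreed by more than a few millimetres.

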